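Put the turntable's support rollers to drain

TASK

The turntable's support rollers are out for cleaning. First mark the machine out of use: lift the plate with the red sign out of its stand by its grip, hang it by its slot on the tag hook, and tug it gently downward to feel that it holds before letting go. Then lay every roller from the drip tray across the carrier, one to each pair of facing V-notches and centred so that both cheeks cradle it, and finally lift the loaded carrier by its grip bar and set it down flat inside the emptied drip tray, leaving the other things on the table alone.

Things in the scene. Friction and masses are not known exactly. Their poses are not given: they have to be found in the camera images.
- stop_plate: White plate with red edges and a round red sign, 100 (y) x 4 (x) mm, 150 mm high, 0.10 kg; on top a red grip block 46 (y) x 14 (x) mm, 132 to 160 mm above the bottom edge. A hanging slot goes through it along x: 30 mm wide, 72 to 106 mm above the bottom edge. Origin: centre of the bottom edge, z up; both faces alike. Starts upright in the stand.
- plate_slot (a point): Centre of the upper edge of the plate's hanging slot (106 mm above the plate's bottom edge); this edge rests on the hook.
- plate_grip (a point): Middle of the plate's red grip block, 150 mm above the bottom edge; pinch the block across its 14 mm thickness (plate's x) from above.
- plate_stand: Black fixed stand, 56 x 120 mm, 34 mm high, with a groove along its y, 6 mm wide and 28 mm deep, in which the plate stands (its bottom edge 6 mm above the table). Origin at the centre of the underside.
- tag_hook: Fixed steel hook: foot 80 mm across, post 14 mm across and 162 mm high, from which a level round arm 8 mm thick, axis 150 mm above the table, points along the hook's -x. It is straight for 78 mm and ends in an upturned tip (82 to 90 mm from the post axis, top 168 mm above the table). Origin: centre of the foot's underside.
- hook_seat (a point): Point on the top of the hook's arm, 55 mm from the post axis and 154 mm above the table, about where the plate's slot should rest; its axes are those of tag_hook (x from the tip to the post, z up).
- hook_tip (a point): Top of the hook's upturned tip.
- drip_tray: Shallow open stainless tray, fixed to the table, 185 mm (x) x 340 mm (y), 8 mm high, walls and floor 3 mm thick; three low ribs run across it (along x) at y = -76, 0 and 76 mm, 6 mm wide, tops 7.5 mm above the table, on which the carrier will stand. Origin at the centre of the underside. The rollers start lying across it between the ribs.
- carrier: Loose roller carrier, 0.45 kg: steel base and two upright blue cheeks, 284 mm long (y), 80 mm over the cheeks (x); each cheek 8 mm thick, top 42 mm above the underside, inner gap 64 mm, with 90-degree V-notches 18 mm deep, 36 mm wide at the top, at y = -118, -64, 64, 118 mm. A roller lies along x in two facing notches; base between them 8 mm high. Origin: centre of the underside.
- carrier_grip (a point): Middle of the carrier's fixed black grip bar, which runs along x over its middle: 14 mm thick (y), 58 to 74 mm above the underside, 52 mm free between its two steel uprights. Pinch it across its thickness (carrier's y) from above.
- carrier_notch1 (a point): Where the middle of a roller's axis lies when it is seated in the carrier's notch pair 1 (y = -118 mm, 41 mm above the carrier's underside).
- carrier_notch2 (a point): Where the middle of a roller's axis lies when it is seated in the carrier's notch pair 2 (y = -64 mm, 41 mm above the carrier's underside).
- carrier_notch3 (a point): Where the middle of a roller's axis lies when it is seated in the carrier's notch pair 3 (y = +64 mm, 41 mm above the carrier's underside).
- carrier_notch4 (a point): Where the middle of a roller's axis lies when it is seated in the carrier's notch pair 4 (y = +118 mm, 41 mm above the carrier's underside).
- roller_1: Support roller, loose, 0.10 kg (may be absent: None): cylinder 24 mm across and 112 mm long, grey tyre between steel rims, with a square brass bearing block 26 x 26 mm, 10 mm thick, at each end (140 mm in all with the pin ends). Origin in the middle on its axis; x along the axis. Starts lying in the tray on its blocks, axis 13 mm above the tray floor.
- roller_2: Support roller, loose, 0.10 kg (may be absent: None): cylinder 24 mm across and 112 mm long, grey tyre between steel rims, with a square brass bearing block 26 x 26 mm, 10 mm thick, at each end (140 mm in all with the pin ends). Origin in the middle on its axis; x along the axis. Starts lying in the tray on its blocks, axis 13 mm above the tray floor.
- roller_3: Support roller, loose, 0.10 kg (may be absent: None): cylinder 24 mm across and 112 mm long, grey tyre between steel rims, with a square brass bearing block 26 x 26 mm, 10 mm thick, at each end (140 mm in all with the pin ends). Origin in the middle on its axis; x along the axis. Starts lying in the tray on its blocks, axis 13 mm above the tray floor.
- roller_4: Support roller, loose, 0.10 kg (may be absent: None): cylinder 24 mm across and 112 mm long, grey tyre between steel rims, with a square brass bearing block 26 x 26 mm, 10 mm thick, at each end (140 mm in all with the pin ends). Origin in the middle on its axis; x along the axis. Starts lying in the tray on its blocks, axis 13 mm above the tray floor.
- steel_cup: Bystander, loose: small open steel cup, 59 mm across, 42 mm high. Leave alone.
- stopwatch: Bystander, loose: blue stopwatch lying flat, 60 x 61 x 17 mm. Leave alone.
- pen_1: Bystander, loose: black and white pen lying flat, 135 x 17 mm. Leave alone.
- jar_lube: Bystander, loose: small white screw-cap jar with blue cap, 50 mm across, 76 mm high. Leave alone.

How it is judged:
By the outcome, as a careful person would: the job done as asked, in the order asked, and still so for the second after the job is handed in, with the robot touching nothing.
Of roller_1, roller_2, roller_3, roller_4 only 3 to 4 are there at a start; the rules pass over those that are not, and their reading is None.
At some moment in a run one of roller_1, roller_2, roller_3, roller_4 may be knocked a few centimetres aside while the robot is not near it.
It also fails if it takes over 208 s, if anything falls off the work surface, if the arm or the gripper's body presses on something with over 40 N, if the wrist force passes 120 N, or if a joint passes its speed limit or range.

ROBOT

A 6-joint arm with a two-finger parallel gripper is mounted at the origin on a cart in front of the work surface, level with it; the furniture and walls round the work are solid. World frame = base frame: x ahead of the robot, y to its left, z up, the work surface at z = 0. Lengths are in m, angles in degrees, forces in N, time in s.
With the tool pointing down it reaches from about 0.35 to 0.875 m from the base axis. Payload 4.2 kg.
Tool frame: the origin (TCP) lies between the finger pads; the fingertips stand 14 mm ahead of it and the grasp point (between the pads) lies 5 mm behind it; z points along the fingers, y is the line along which they close (so a half turn about z gives the same grasp; the last joint's range is limited). The gripper opens to 85 mm and grips with 20 to 120 N. Pads are 22 mm wide; open, the fingers measure 114 mm over their backs; the gripper's body (76 mm by 85 mm) begins 54 mm behind the grasp point. The pads swing forward as they close: fully open they stand 13 mm farther back than shut.
Start: joints at [91.364, 22.042, 0.453, 0, -68.411, -14.817], TCP at [0.145, 0.608, 0.216] pointing down, gripper open.
Joint ranges: [-179.83, 179.83], [-69.29, 118.12], [-61.27, 80.66], [-181.25, 117.63], [-171.15, -9.14], [-177.46, 177.46]. Speed limits (degrees/s): [159.86, 159.86, 180, 180, 180, 180].

INTERFACE

Orientations are given as a 3x3 rotation matrix whose columns are the frame's x, y, z axes.
In Python, from plant import r gives the robot as it stands.
- The arm moves only by the tool step_arm, never from a script. Its argument "increments" is a list of rows, each a list of 3 entries, a list of its own where there are three numbers: the opening in per cent of the stroke, from 0 (shut) to 100 (fully open), then the shift along the tool's x, y, z in m, then the turn, a rotation vector about the tool's x, y, z in degrees. A call has exactly 8 rows; each row shifts and turns the commanded pose from where the row before left it, along the tool's axes as they then stand; what a row does not reach is not made up. A row lasts 1/8 s, in which the tool goes at most 62.5 mm and 10.7 degrees, less where a joint would pass 70% of its speed; a pose out of reach is approached as far as the arm can. A call with a gripper value outside its range is refused whole. The fingers move at their own pace and stop on an object; "grip_force" is the grip in N (left out, the last holds). Time passes only in rows, so rows that do not move let the fingers close, or fill a call up. It gives the time, the measured TCP pose, the force, the opening and the grip force at its end, in the units of the state.
- r.sense(): the state, without advancing time (a new reading comes with each control period).
- r.camera(name): name is "scene" or "top" or "wrist"; returns (picture, depth): 480x640x3 uint8, red, green, blue; 480x640 float32, m along the optical axis (not along the pixel's ray), 0 where there is no reading.
- r.camera_info(name): a dict with "fx", "fy", "cx", "cy" (pixels), "xyz" and "attitude" of the camera in the world; the wrist camera has in their place "tool_from_camera" (4x4, takes a point from camera to tool coordinates, whose origin is the TCP and whose axes are the flange's). Camera axes: x right, y down, z forward; pixel columns grow to the right and rows downward; lengths in m; the calibration is good to about 2 mm. A picture is of the moment at which its call begins: read the wrist's pose just before it. camera_info takes no time and is no camera call.
- r.hand_in(): hands the job in; it is judged then, once.
The state is a dict: "t": time; "joint_positions": joint angles; "joint_velocities": joint speeds; "joint_efforts": joint torques, N m; "tool_pos": TCP position; "tcp_rot": TCP orientation; "contact_force": force on the tool from outside, world axes, zero at the start; "moment": the same for the moment, N m; "finger_gap": finger opening in m; "finger_force": force on a finger pad.
Only numpy, scipy, OpenCV 4.12 (cv2) and the standard library are available. Lean on these libraries where they do the work, as an engineer would, in place of code of your own. Each camera call takes 0.05 s, during which the arm holds its last target. There are 200 camera calls.

## Working session

There is one attempt and no reset: what is moved stays moved. The work goes in short steps, Python scripts to look and compute and a tool call to move; the robot and the scene stay as the last step left them, time stands still between calls to the robot, and variables do not carry over. Pictures are saved under pics/ and viewed, at most 17 in all, crops included, and the job is handed in when it is done.

Besides the shell and the picture viewer there is one more tool, called as name(argument=value, ...), one argument or row to a line, values as JSON. step_arm: Moves the arm, as the interface text tells. Its arguments: {"type":"object","properties":{"increments":{"type":"array","items":{"type":"array"}},"grip_force":{"type":"number"}},"required":["increments"]}

```bash
ls; mkdir -p pics
python3 - <<'E'
from plant import r
import cv2,numpy as np
s=r.sense();print(s)
for n in("scene","top"):
    p,d=r.camera(n);cv2.imwrite(f"pics/{n}0.png",p[:,:,::-1]);np.savez(f"pics/{n}0.npz",p=p,d=d);print(n,r.camera_info(n))
print(r.camera_info("wrist"))
E
```

```text
pics
{'t': 0.0, 'joint_positions': array([ 9.13625624e+01,  2.20902457e+01,  3.79205350e-01, -2.62952994e-02,
       -6.84115520e+01, -1.48170973e+01]), 'joint_velocities': array([-0.03336081,  0.02825126, -0.05160945,  0.02728644,  0.09770048,
        0.05839939]), 'joint_efforts': array([ 3.31896456e-05, -3.92291307e+01,  1.88393015e+01,  4.18624341e+00,
       -4.70750907e-03, -3.34586630e-06]), 'tool_pos': array([0.14526778, 0.60724723, 0.21493011]), 'tcp_rot': array([[ 9.72515473e-01, -2.32837958e-01, -3.75747063e-04],
       [-2.32838222e-01, -9.72513107e-01, -2.14914486e-03],
       [ 1.34983556e-04,  2.17756491e-03, -9.99997620e-01]]), 'contact_force': array([ 0.66504543, -0.88108659,  0.02814605]), 'moment': array([ 0.01277173,  0.01196415, -0.01839161]), 'finger_force': 0.0, 'finger_gap': 0.08549157414188689}
scene {'fx': 455.11439640527874, 'fy': 455.11439640527874, 'cx': 318.99405278268813, 'cy': 239.46743140362386, 'xyz': array([-0.02428195, -0.70670185,  0.94442047]), 'attitude': array([[ 0.73656735, -0.46251209,  0.49350898],
       [-0.67621399, -0.48819111,  0.551728
[... 169 characters left out ...]
array([0.26839937, 0.00461824, 1.6821143 ]), 'attitude': array([[-2.58182304e-02, -9.81425445e-01,  1.90098700e-01],
       [-9.99653791e-01,  2.63114603e-02,  7.07249099e-05],
       [-5.07118561e-03, -1.90031060e-01, -9.81764982e-01]])}
{'fx': 374.4897451550638, 'fy': 374.4897451550638, 'cx': 319.5333984058833, 'cy': 241.274005620459, 'tool_from_camera': array([[-9.73252258e-04, -9.47825412e-01, -3.18788397e-01,
         8.19428693e-02],
       [ 9.99999500e-01, -8.48807942e-04, -5.29285368e-04,
        -6.13967574e-05],
       [ 2.31079999e-04, -3.18788752e-01,  9.47825763e-01,
        -1.58180585e-01],
       [ 0.00000000e+00,  0.00000000e+00,  0.00000000e+00,
         1.00000000e+00]])}
```

View pics/scene0.png

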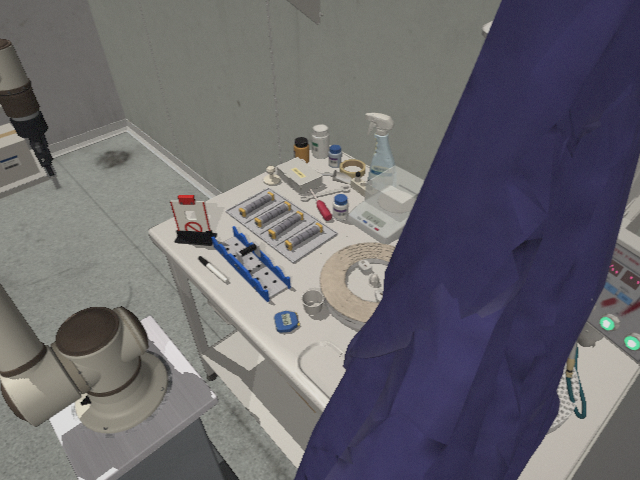

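View pics/top0.png

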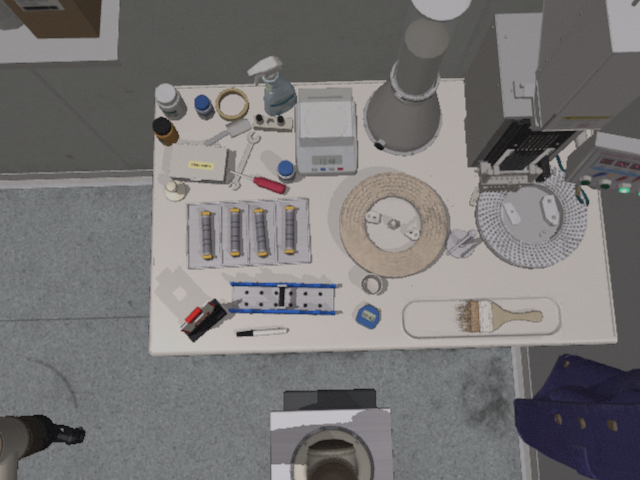

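The scene view shows the arm parked at left, the plate in its stand (190,215), the carrier (255,262) and four rollers in the tray (280,220). The top view shows the stand (203,318), carrier (283,298), tray (250,233), cup (373,285), stopwatch (368,316) and pen (262,332). The hook may be at (462,243), so I'll zoom in there.

```bash
cat > h.py <<'E'
from plant import r
import cv2,numpy as np
def snap(n,tag):
    s=r.sense();p,d=r.camera(n);i=r.camera_info(n)
    if n=="wrist":
        T=np.eye(4);T[:3,:3]=s['tcp_rot'];T[:3,3]=s['tool_pos'];M=T@i['tool_from_camera'];R,o=M[:3,:3],M[:3,3]
    else:R,o=i['attitude'],i['xyz']
    K=np.array([i['fx'],i['fy'],i['cx'],i['cy']])
    cv2.imwrite(f"pics/{tag}.png",p[:,:,::-1]);np.savez(f"pics/{tag}.npz",p=p,d=d,R=R,o=o,K=K)
    return load(tag)
class V:pass
def load(tag):
    z=np.load(f"pics/{tag}.npz");v=V();v.p,v.d,v.R,v.o,v.K=[z[k] for k in('p','d','R','o','K')];return v
def ray(v,uv):
    uv=np.atleast_2d(np.asarray(uv,float));c=np.c_[(uv[:,0]-v.K[2])/v.K[0],(uv[:,1]-v.K[3])/v.K[1],np.ones(len(uv))];return c@v.R.T
def plane(v,uv,z):
    q=ray(v,uv);return v.o+q*((z-v.o[2])/q[:,2:3])
def cloud(v):
    u,w=np.meshgrid(np.arange(640),np.arange(480));q=ray(v,np.c_[u.ravel(),w.ravel()])
    P=v.o+q*v.d.reshape(-1,1);P[v.d.ravel()<=0]=np.nan;return P.reshape(480,640,3)
def proj(v,P):
    c=(np.atleast_2d(P)-v.o)@v.R;return np.c_[c[:,0]/c[:,2]*v.K[0]+v.K[2],c[:,1]/c[:,2]*v.K[1]+v.K[3]]
E
python3 - <<'E'
from h import *
v=snap("top","t1")
P=cloud(v)
a=cv2.resize(v.p[180:300,400:520],(480,480),interpolation=cv2.INTER_CUBIC)
b=cv2.resize(v.p[280:360,150:350],(800,320),interpolation=cv2.INTER_CUBIC)[:, :]
c=np.zeros((600,800,3),np.uint8);c[:280,:480]=a[100:380];c[280:,:]=b
cv2.imwrite("pics/crop1.png",c[:,:,::-1])
m=(P[...,2]>0.1)&(P[...,2]<0.2);ys,xs=np.where(m)
n,l,st,ce=cv2.connectedComponentsWithStats(m.astype(np.uint8))
for i in range(1,n):
    if st[i,4]>8:print(st[i],ce[i].round(),np.nanmedian(P[l==i],0).round(3),np.nanmax(P[l==i][:,2]).round(3))
E
```

```text
[ 444   43  122  144 4056] [500. 137.] [ 0.791 -0.448  0.142] 0.2
[   0   45  400   31 5408] [236.  59.] [1.078 0.229 0.148] 0.2
[264  75  28  27 476] [277.  89.] [0.988 0.117 0.137] 0.2
[ 374   79   64   57 1723] [403. 113.] [ 0.903 -0.207  0.147] 0.2
[154  84  23  22 374] [165.  94.] [0.999 0.426 0.114] 0.125
[ 298   88   56   54 2851] [325. 114.] [ 0.925 -0.008  0.123] 0.135
[609 107  23  31 448] [621. 124.] [ 0.862 -0.778  0.161] 0.2
[574 139   3  10  14] [575. 144.] [ 0.797 -0.638  0.196] 0.2
[574 184   7  12  53] [577. 189.] [ 0.696 -0.657  0.131] 0.155
[ 619  193   21  170 1818] [632. 252.] [ 0.543 -0.778  0.132] 0.199
[446 229  31  27 166] [464. 240.] [ 0.571 -0.355  0.154] 0.169
[179 301  32  31 256] [194. 316.] [0.393 0.331 0.152] 0.176
[ 541  364   80  104 1966] [568. 409.] [ 0.164 -0.537  0.154] 0.2
[307 440  49  34 508] [330. 451.] [0.076 0.005 0.187] 0.2
```

View pics/crop1.png

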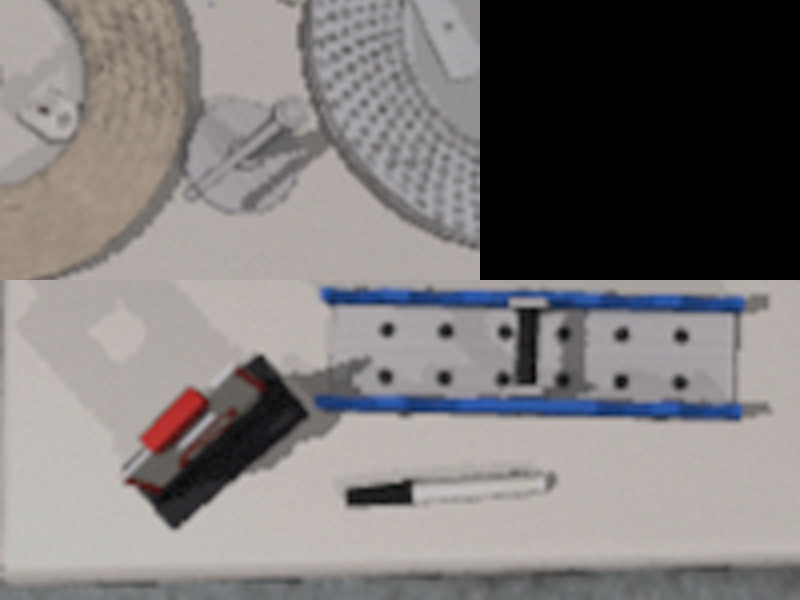

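The hook's post top is at about px (472,233) and its tip at (448,253), in the top view. The stand is turned about 45°, and the carrier lies nearly along y.

Run:
```python
from h import *
v=load("t1");P=cloud(v)
print("post",plane(v,[472.5,232.5],.162),"tip",plane(v,[448,253.3],.168))
m=(P[...,2]>0.135)&(P[...,2]<0.18)
for nm,(x0,y0,x1,y1) in dict(hook=(444,225,480,260),plate=(175,298,215,336)).items():
    q=P[y0:y1,x0:x1][m[y0:y1,x0:x1]];print(nm,len(q),q.min(0).round(3),q.max(0).round(3))
h=cv2.cvtColor(v.p,cv2.COLOR_RGB2HSV)
def blobs(mask,z,mn=12):
    n,l,st,ce=cv2.connectedComponentsWithStats(mask.astype(np.uint8))
    for i in range(1,n):
        if st[i,4]>=mn:
            ys,xs=np.where(l==i);(c,s,a)=cv2.minAreaRect(np.c_[xs,ys].astype(np.float32))
            b=cv2.boxPoints((c,s,a));w=plane(v,b,z)
            e=[w[1]-w[0],w[2]-w[1]];e.sort(key=np.linalg.norm);L=e[1]
            print(st[i,4],np.round(c,1),plane(v,c,z)[0].round(4),"len",np.linalg.norm(L).round(3),np.linalg.norm(e[0]).round(3),"ang",np.degrees(np.arctan2(L[1],L[0])).round(1))
H,S,Vv=h[...,0],h[...,1],h[...,2]
u,w=np.meshgrid(np.arange(640),np.arange(480))
print("red grip");blobs(((H<6)|(H>174))&(S>150)&(Vv>150)&(u<225)&(w>280),.166)
print("blue cheeks");blobs((H>100)&(H<125)&(S>130)&(u>225)&(u<345)&(w>275)&(w<320),.042)
print("brass");blobs((H>12)&(H<30)&(S>110)&(u>190)&(u<310)&(w>195)&(w<270),.029,6)
print("black grip");blobs((Vv<50)&(u>270)&(u<295)&(w>282)&(w<312),.074)
tr=plane(v,[[188,206],[308,198],[310.5,262],[190,269]],.008);print("tray",tr.round(3))
print("turntable z",P[230:240,345:360,2].mean(),P[215:250,500:520,2].mean())
for n,(a,b) in dict(cone=(403,113),scale=(325,130),spray=(277,89),rturn=(545,230)).items():print(n,P[b,a])
```

```text
post [[ 0.58224853 -0.36999192  0.162     ]] tip [[ 0.52975565 -0.30377837  0.168     ]]
hook 160 [ 0.526 -0.381  0.139] [ 0.593 -0.299  0.169]
plate 197 [0.357 0.297 0.135] [0.429 0.369 0.176]
red grip
80 [192.5 314.5] [0.3946 0.3315 0.166 ] len 0.041 0.011 ang -45.4
blue cheeks
303 [283.  284.5] [0.4787 0.117  0.042 ] len 0.279 0.009 ang -92.8
325 [281.5 311.3] [0.4072 0.1219 0.042 ] len 0.279 0.009 ang -92.7
brass
24 [289.5 207.5] [0.6938 0.0971 0.029 ] len 0.019 0.009 ang -91.6
29 [235.  209.5] [0.6922 0.2477 0.029 ] len 0.022 0.009 ang -91.6
26 [258.  210.1] [0.6887 0.1841 0.029 ] len 0.023 0.008 ang -83.2
27 [205.5 213. ] [0.6845 0.3292 0.029 ] len 0.025 0.006 ang -91.6
30 [289.  251.5] [0.5703 0.1003 0.029 ] len 0.022 0.008 ang -91.5
34 [235.  253.5] [0.5687 0.2476 0.029 ] len 0.022 0.008 ang -91.5
32 [262.  253.5] [0.5667 0.174  0.029 ] len 0.022 0.008 ang -91.5
34 [207.5 256.5] [0.5624 0.3224 0.029 ] len 0.025 0.008 ang -91.5
black grip
78 [282. 296.] [0.4443 0.1178 0.074 ] len 0.047 0.01 ang 179.2
tray [[0.711 0.383 0.008]
 [0.725 0.046 0.008]
 [0.543 0.043 0.008]
 [0.533 0.374 0.008]]
turntable z nan nan
cone [ 0.89784497 -0.20838529  0.18226583]
scale [ 0.88055935 -0.00624687  0.12246686]
spray [0.98469245 0.11803039 0.1581996 ]
rturn [ 0.61126415 -0.6012817   0.02947056]
```

```bash
cat >> h.py <<'E'
from scipy.spatial.transform import Rotation as Ro
def go(xyz,psi):
    s=r.sense();R=s['tcp_rot'];a=np.radians(psi);x=np.array([np.cos(a),np.sin(a),0]);z=np.array([0,0,-1.]);T=np.c_[x,np.cross(z,x),z]
    e=np.array(xyz)-s['tool_pos'];rv=Ro.from_matrix(R.T@T).as_rotvec(degrees=True)
    print("pos",s['tool_pos'].round(4),"psi",np.degrees(np.arctan2(R[1,0],R[0,0])).round(2),"| shift tool",(R.T@e).round(4),"turn",rv.round(2),"| shift after turn",(T.T@e).round(4))
E
python3 - <<'E'
from h import *
go([.39,.335,.28],-45.4)
v=load("t1");P=cloud(v)
t=P[165:280,340:450].reshape(-1,3);print(np.nanpercentile(t[:,2],[5,25,50,75,95]),len(t),np.isnan(t[:,2]).mean())
w=np.load("pics/scene0.npz");v.p,v.d=w['p'],w['d'];i=r.camera_info("scene");v.R,v.o=i['attitude'],i['xyz'];v.K=np.array([i['fx'],i['fy'],i['cx'],i['cy']]);Q=cloud(v)
m=(Q[...,2]>.01)&(Q[...,2]<.3)&(abs(Q[...,0]-.6)<.2)&(Q[...,1]<-.05)&(Q[...,1]>-.33);print(np.nanpercentile(Q[m][:,2],[5,25,50,75,95]),m.sum())
E
```

```text
pos [0.1453 0.6074 0.2152] psi -13.46 | shift tool [ 0.3014  0.2081 -0.0644] turn [ 9.000e-02 -3.000e-02  3.194e+01] | shift after turn [ 0.3658  0.017  -0.0648]
[-0.00416657  0.00579849  0.0373282   0.04381535  0.04877136] 12650 0.003794466403162055
[0.01705427 0.02797488 0.04215686 0.0445575  0.04689144] 4910
```

step_arm(
  increments=[
    [100,[0,0,-0.0325],[0,0,0]],
    [100,[0.05,0.035,-0.0325],[0,0,0]],
    [100,[0.05,0.035,0],[0,0,0]],
    [100,[0.05,0.035,0],[0,0,0]],
    [100,[0.05,0.035,0],[0,0,0]],
    [100,[0.05,0.034,0],[0,0,10.6]],
    [100,[0.054,0.017,0],[0,0,10.6]],
    [100,[0,0,0],[0,0,10.6]],
  ],
)

```text
t: 1.15
tool_pos: [0.3885, 0.3445, 0.2777]
tcp_rot: [[0.696, -0.718, -0.0], [-0.718, -0.696, -0.001], [0.0, 0.001, -1.0]]
contact_force: [1.2, 0.8, 0.6]
finger_gap: 0.0851
finger_force: 0.0
```

Run:
```python
from h import *
go([.3946,.3315,.25],-45.4)
v=snap("wrist","w1")
```

```text
pos [0.3885 0.3445 0.2777] psi -45.92 | shift tool [0.0136 0.0046 0.0277] turn [ 0.04 -0.01 -0.52] | shift after turn [0.0136 0.0048 0.0277]
```

View pics/w1.png

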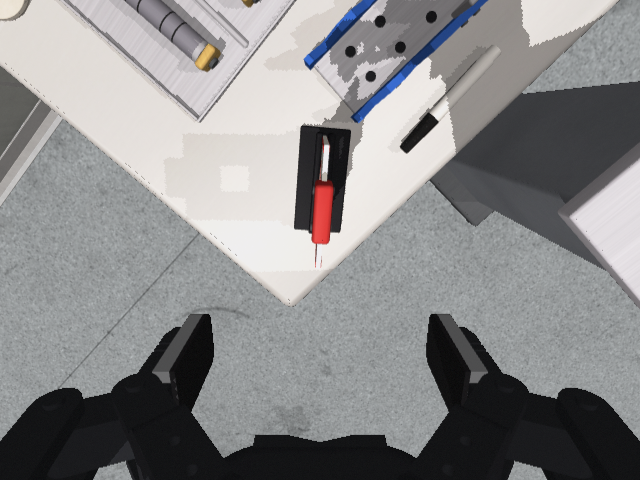

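The red grip is at (322,211), between the fingers and about 2–3° off the tool's x. Measuring it on its top plane.

```bash
cat >> h.py <<'E'
def rects(v,mask,z,mn=12):
    n,l,st,ce=cv2.connectedComponentsWithStats(mask.astype(np.uint8));o=[]
    for i in range(1,n):
        if st[i,4]>=mn:
            ys,xs=np.where(l==i);w=plane(v,np.c_[xs,ys],z)
            c,s,a=cv2.minAreaRect((w[:,:2]*1000).astype(np.float32))
            if s[0]<s[1]:s=s[::-1];a+=90
            a=(a+90)%180-90
            o.append((st[i,4],np.round(np.array(c)/1000,4),np.round(s,1),round(a,1),ce[i].round(0)));print(*o[-1])
    return o
def hsv(v):
    h=cv2.cvtColor(v.p,cv2.COLOR_RGB2HSV).astype(int);return h[...,0],h[...,1],h[...,2]
E
python3 - <<'E'
from h import *
v=load("w1");H,S,V_=hsv(v)
rects(v,((H<6)|(H>174))&(S>150)&(V_>100),.166,60)
go([.3946,.3315,.25],-45.4)
E
```

```text
1041 [0.3957 0.3348] [44.9 13.4] -49.7 [322. 213.]
pos [0.3877 0.3455 0.2776] psi -46.05 | shift tool [0.0149 0.0047 0.0276] turn [ 0.04  0.   -0.65] | shift after turn [0.0148 0.0049 0.0276]
```

Run:
```python
from h import *
go([.3957,.3348,.21],-49.7)
```

```text
pos [0.3877 0.3455 0.2776] psi -46.05 | shift tool [0.0133 0.0016 0.0676] turn [ 0.04 -0.    3.65] | shift after turn [0.0134 0.0008 0.0676]
```

step_arm(
  increments=[
    [100,[0,0,0],[0,0,3.7]],
    [100,[0.013,0.001,0.017],[0,0,0]],
    [100,[0,0,0.017],[0,0,0]],
    [100,[0,0,0.017],[0,0,0]],
    [100,[0,0,0.017],[0,0,0]],
    [100,[0,0,0],[0,0,0]],
    [100,[0,0,0],[0,0,0]],
    [100,[0,0,0],[0,0,0]],
  ],
)

```text
t: 2.2
tool_pos: [0.3945, 0.3373, 0.2107]
tcp_rot: [[0.657, -0.754, 0.001], [-0.754, -0.657, 0.001], [-0.0, -0.002, -1.0]]
contact_force: [-0.7, -0.0, 0.6]
finger_gap: 0.0853
finger_force: 0.0
```

Run:
```python
from h import *
v=snap("wrist","w2");H,S,V_=hsv(v)
o=rects(v,((H<6)|(H>174))&(S>150)&(V_>100),.166,60)
go([*o[0][1],.153],o[0][3])
```

```text
1617 [0.3957 0.3344] [44.4 13.3] -50.4 [322. 257.]
pos [0.3945 0.3372 0.2107] psi -48.92 | shift tool [0.0029 0.001  0.0577] turn [-0.08  0.02  1.48] | shift after turn [0.003  0.0009 0.0577]
```

step_arm(
  increments=[
    [100,[0.003,0.001,0.018],[0,0,1.0]],
    [100,[0,0,0.02],[0,0,0]],
    [100,[0,0,0.02],[0,0,0]],
    [40,[0,0,0],[0,0,0]],
    [0,[0,0,0],[0,0,0]],
    [0,[0,0,0],[0,0,0]],
    [0,[0,0,0],[0,0,0]],
    [0,[0,0,0],[0,0,0]],
  ],
  grip_force=40,
)

```text
t: 3.25
tool_pos: [0.3956, 0.3341, 0.1522]
tcp_rot: [[0.643, -0.765, 0.0], [-0.765, -0.643, 0.001], [-0.0, -0.001, -1.0]]
contact_force: [-0.1, 0.2, 1.2]
finger_gap: -0.0
finger_force: 0.0
```

step_arm(
  increments=[
    [0,[0,0,0],[0,0,0]],
    [0,[0,0,-0.002],[0,0,0]],
    [0,[0,0,-0.008],[0,0,0]],
    [0,[0,0,-0.01],[0,0,0]],
    [0,[0,0,-0.01],[0,0,0]],
    [0,[0,0,-0.01],[0,0,0]],
    [0,[0,0,-0.01],[0,0,0]],
    [0,[0,0,-0.01],[0,0,0]],
  ],
)

```text
t: 4.25
tool_pos: [0.3955, 0.3339, 0.2126]
tcp_rot: [[0.643, -0.766, 0.0], [-0.766, -0.643, 0.0], [-0.0, -0.0, -1.0]]
contact_force: [0.5, -0.3, -0.0]
finger_gap: 0.0
finger_force: 0.0
```

Run:
```python
from h import *
v=snap("wrist","w3");H,S,V_=hsv(v)
o=rects(v,((H<6)|(H>174))&(S>150)&(V_>100),.166,60)
go([*o[0][1],.153],o[0][3])
```

```text
1613 [0.3957 0.3345] [45.  13.1] -49.5 [319. 261.]
pos [0.3962 0.3346 0.2141] psi -49.93 | shift tool [-0.0003  0.0006  0.0611] turn [-0.17  0.01 -0.43] | shift after turn [-0.0003  0.0004  0.0611]
```

View pics/w3.png

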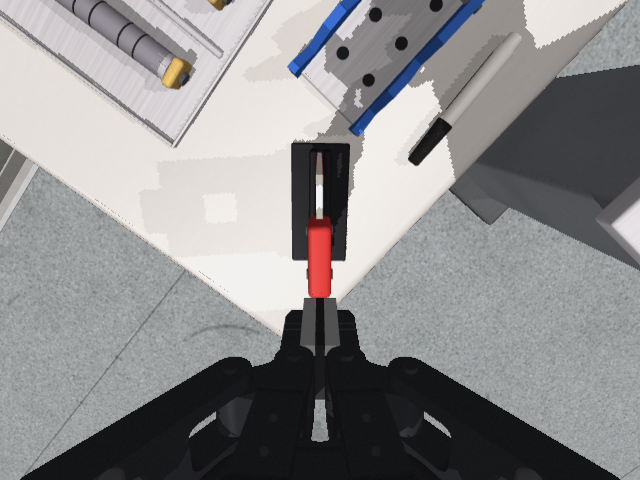

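The fingers are shut and empty. The red block stays in the stand at (319,258), with the fingertips at row 300. Checking the block's height from depth.

Run:
```python
from h import *
for n in("w1","w2","w3"):
    v=load(n);H,S,V_=hsv(v);P=cloud(v);m=((H<6)|(H>174))&(S>150)&(V_>100);m=cv2.erode(m.astype(np.uint8),np.ones((3,3)))>0;q=P[m];print(n,np.nanpercentile(q,[5,50,95],axis=0).round(4).tolist())
    print(" stand top/table",np.nanmedian(P[(V_<60)&(P[...,2]<.05)&(P[...,2]>.02)][:,2]),np.nanmedian(P[20:60,200:230,2]))
print(r.sense()['finger_gap'],r.sense()['finger_force'],r.sense()['t'])
```

```text
w1 [[0.3828, 0.3193, 0.1649], [0.3964, 0.3339, 0.1662], [0.409, 0.3494, 0.1674]]
 stand top/table 0.03379597956073127 0.003993280928800524
w2 [[0.3825, 0.3188, 0.1649], [0.3964, 0.3333, 0.1662], [0.4094, 0.3492, 0.1672]]
 stand top/table 0.03392653899729442 0.0036907269805403486
w3 [[0.3823, 0.3187, 0.1649], [0.3964, 0.3335, 0.1662], [0.4093, 0.3492, 0.1672]]
 stand top/table 0.033889356555257766 0.0035920795949887785
0.00010662259588218674 0.0 4.3
```

Run:
```python
from h import *
s=r.sense();v=load("w3");P=cloud(v);i=r.camera_info("wrist")['tool_from_camera']
R=Ro.from_matrix(s['tcp_rot'])
for u,w in[(310,302),(330,302),(310,320),(330,320),(295,315),(345,315),(310,345),(345,330),(262,380),(320,420)]:
    print(u,w,P[w,u].round(4),"tool",(s['tcp_rot'].T@(P[w,u]-s['tool_pos'])).round(4))
v=load("w2");P=cloud(v)
print(v.p.shape)
```

```text
310 302 [0.4055 0.328  0.2362] tool [ 0.011  -0.003  -0.0221]
330 302 [0.3996 0.3227 0.2368] tool [ 0.0113  0.005  -0.0227]
310 320 [0.4049 0.3284 0.249 ] tool [ 0.0103 -0.0028 -0.0349]
330 320 [0.3996 0.3232 0.25  ] tool [ 0.0109  0.0046 -0.0359]
295 315 [0.4073 0.3351 0.2391] tool [ 0.0067 -0.009  -0.0249]
345 315 [0.3915 0.3229 0.2375] tool [ 0.0058  0.011  -0.0235]
310 345 [0.4049 0.3277 0.2657] tool [ 0.0109 -0.0024 -0.0516]
345 330 [0.3928 0.3226 0.2504] tool [ 0.0069  0.0101 -0.0363]
262 380 [0.4131 0.3398 0.2779] tool [ 0.0069 -0.0165 -0.0637]
320 420 [-0.3145  1.1786 -0.8516] tool [-1.1032  0.0038  1.0659]
(480, 640, 3)
```

Per the wrist depth, the shut fingertips sit about 21 mm behind the reported TCP instead of 14 mm ahead, so they closed above the block. I'll treat the grasp point as about 40 mm behind the TCP. TCP z of 0.116 is safe either way.

step_arm(
  increments=[
    [100,[0,0,0],[0,0,0]],
    [100,[0,0,0],[0,0,0]],
    [100,[0,0,0],[0,0,0]],
    [100,[0,0,0],[0,0,0]],
    [100,[0,0,0.02],[0,0,0]],
    [100,[0,0,0.02],[0,0,0]],
    [100,[0,0,0.02],[0,0,0]],
    [100,[0,0,0.02],[0,0,0]],
  ],
)

```text
t: 5.3
tool_pos: [0.3955, 0.3339, 0.1312]
tcp_rot: [[0.643, -0.765, 0.0], [-0.765, -0.643, -0.0], [0.0, -0.0, -1.0]]
contact_force: [-0.4, 1.0, 0.4]
finger_gap: 0.0851
finger_force: 0.0
```

step_arm(
  increments=[
    [100,[0,0,0.018],[0,0,0]],
    [100,[0,0,0],[0,0,0]],
    [100,[0,0,0],[0,0,0]],
    [0,[0,0,0],[0,0,0]],
    [0,[0,0,0],[0,0,0]],
    [0,[0,0,0],[0,0,0]],
    [0,[0,0,0],[0,0,0]],
    [0,[0,0,0],[0,0,0]],
  ],
)

```text
t: 6.3
tool_pos: [0.3957, 0.3341, 0.1141]
tcp_rot: [[0.644, -0.765, 0.0], [-0.765, -0.644, 0.0], [-0.0, -0.001, -1.0]]
contact_force: [0.5, 0.3, 1.1]
finger_gap: 0.0139
finger_force: 39.8
```

step_arm(
  increments=[
    [0,[0,0,-0.005],[0,0,0]],
    [0,[0,0,-0.01],[0,0,0]],
    [0,[0,0,-0.01],[0,0,0]],
    [0,[0,0,-0.015],[0,0,0]],
    [0,[0,0,-0.015],[0,0,0]],
    [0,[0,0,-0.015],[0,0,0]],
    [0,[0,0,-0.015],[0,0,0]],
    [0,[0,0,-0.015],[0,0,0]],
  ],
)

```text
t: 7.3
tool_pos: [0.3955, 0.3339, 0.215]
tcp_rot: [[0.643, -0.765, 0.0], [-0.765, -0.643, 0.0], [-0.0, -0.0, -1.0]]
contact_force: [-0.5, 0.2, -1.0]
finger_gap: 0.014
finger_force: 39.5
```

Run:
```python
from h import *
s=r.sense();print(s['finger_gap'],s['contact_force'])
go([.504,-.272,.214],-141.6)
```

```text
0.014018829374547662 [-0.52971653  0.22235896 -1.04721348]
pos [0.3955 0.3339 0.215 ] psi -49.95 | shift tool [0.5336 0.3068 0.0009] turn [-0.000e+00  1.000e-02  9.165e+01] | shift after turn [ 0.2913 -0.5422  0.001 ]
```

step_arm(
  increments=[
    [0,[0,0,0],[0,0,10.2]],
    [0,[0,0,0],[0,0,10.2]],
    [0,[0,0,0],[0,0,10.2]],
    [0,[0,0,0],[0,0,10.2]],
    [0,[0,0,0],[0,0,10.2]],
    [0,[0,0,0],[0,0,10.2]],
    [0,[0,0,0],[0,0,10.2]],
    [0,[0,0,0],[0,0,10.2]],
  ],
)

```text
t: 8.3
tool_pos: [0.3955, 0.3339, 0.2144]
tcp_rot: [[-0.668, -0.744, -0.0], [-0.744, 0.668, -0.0], [0.0, -0.0, -1.0]]
contact_force: [0.3, -0.4, -1.1]
finger_gap: 0.0136
finger_force: 39.5
```

step_arm(
  increments=[
    [0,[0,0,0],[0,0,10]],
    [0,[0.01,-0.018,0],[0,0,0]],
    [0,[0.02,-0.038,0],[0,0,0]],
    [0,[0.021,-0.038,0],[0,0,0]],
    [0,[0.021,-0.038,0],[0,0,0]],
    [0,[0.021,-0.038,0],[0,0,0]],
    [0,[0.021,-0.038,0],[0,0,0]],
    [0,[0.021,-0.038,0],[0,0,0]],
  ],
)

```text
t: 9.3
tool_pos: [0.4423, 0.0551, 0.2144]
tcp_rot: [[-0.782, -0.623, 0.0], [-0.623, 0.782, 0.0], [-0.0, -0.0, -1.0]]
contact_force: [0.7, -0.4, -2.2]
finger_gap: 0.0136
finger_force: 39.5
```

step_arm(
  increments=[
    [0,[0.021,-0.038,0],[0,0,0]],
    [0,[0.021,-0.038,0],[0,0,0]],
    [0,[0.021,-0.038,0],[0,0,0]],
    [0,[0.021,-0.038,0],[0,0,0]],
    [0,[0.02,-0.038,0],[0,0,0]],
    [0,[0.018,-0.036,0],[0,0,0]],
    [0,[0.01,-0.018,0],[0,0,0]],
    [0,[0,0,0],[0,0,0]],
  ],
)

```text
t: 10.3
tool_pos: [0.4903, -0.2174, 0.2138]
tcp_rot: [[-0.784, -0.621, -0.001], [-0.621, 0.784, 0.0], [0.001, 0.001, -1.0]]
contact_force: [0.7, 0.3, -0.7]
finger_gap: 0.0132
finger_force: 39.5
```

Run:
```python
from h import *
go([.504,-.272,.214],-141.6)
v=snap("wrist","w4")
```

```text
pos [ 0.4903 -0.2174  0.2138] psi -141.63 | shift tool [ 0.0231 -0.0513 -0.0002] turn [ 0.04 -0.03 -0.03] | shift after turn [ 0.0231 -0.0513 -0.0002]
```

View pics/w4.png

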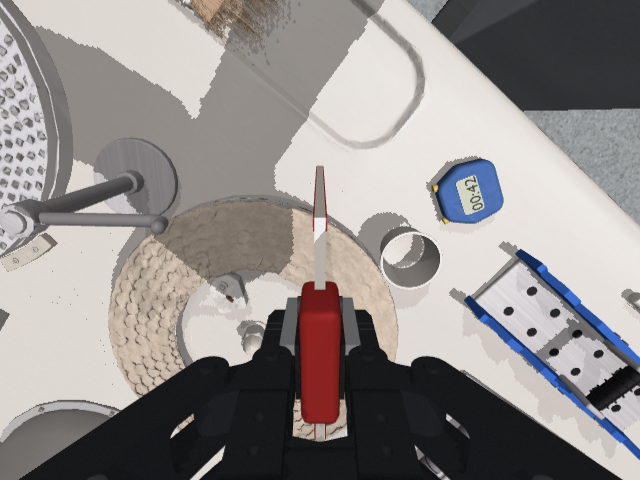

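The plate is held squarely on edge at (320,230). The hook post top is at about (15,218) and its arm runs to the tip at (160,224). The cup (410,258) and stopwatch (468,190) are clear.

Run:
```python
from h import *
v=load("w4");P=cloud(v);s=r.sense()
m=np.zeros((480,640),bool);m[190:245,0:175]=1
m&=(P[...,2]>.14)&(P[...,2]<.175)
q=P[m];print(len(q),q.min(0),q.max(0))
a=P[m&(P[...,2]<.156)];a=a[np.isfinite(a[:,0])]
# arm only: exclude tip/post ends
tip=q[q[:,2]>.162]; 
print("hi pts",len(tip))
c=a[:,:2].mean(0);u,S,vt=np.linalg.svd(a[:,:2]-c);d=vt[0]*np.sign(vt[0][0]);print("arm c",c,"dir ang",np.degrees(np.arctan2(d[1],d[0])),"z",np.percentile(a[:,2],[50,95]))
t=(q[:,:2]-c)@d;print("extent",t.min(),t.max(),"tip end",c+d*t.min(),"post",c+d*t.max())
ti=q[(t<t.min()+.009)];print("tip centre",ti.mean(0),ti[:,2].max())
po=q[t>t.min()+.075];print("post-ish",po.mean(0),po[:,2].max(),len(po))
print("tip by plane",plane(v,[160,223],.168),"post",plane(v,[15,217],.162))
d3=np.r_[d,0];R=s['tcp_rot']
for k in(125,86,55):
    pass
tipend=c+d*t.min();seat=tipend+d*(.090-.055);pre=tipend-d*.035
print("seat",seat,"pre",pre);go([*pre,.176],np.degrees(np.arctan2(d[1],d[0]))-90);go([*seat,.176],np.degrees(np.arctan2(d[1],d[0]))-90)
tt=P[200:330,115:180].reshape(-1,3);print("turntable top z",np.nanpercentile(tt[:,2],[50,90,97]))
```

```text
3160 [ 0.52749091 -0.38223395  0.14237871] [ 0.5940008  -0.2997128   0.16948073]
hi pts 426
arm c [ 0.55992398 -0.34334171] dir ang -54.85209952100874 z [0.15346131 0.1551765 ]
extent -0.05299500949543251 0.04620815394854449 tip end [ 0.52941534 -0.30000935] post [ 0.58652551 -0.38112468]
tip centre [ 0.53023557 -0.30375019  0.16400041] 0.16948072706576092
post-ish [ 0.57957298 -0.36963431  0.15714377] 0.16399261112037256 1546
tip by plane [[ 0.52700312 -0.30323065  0.168     ]] post [[ 0.57886427 -0.3719607   0.162     ]]
seat [ 0.54956445 -0.32862776] pre [ 0.50926622 -0.27139095]
pos [ 0.4902 -0.2166  0.2138] psi -141.59 | shift tool [ 0.0191 -0.0548  0.0378] turn [ 0.04 -0.02  3.26] | shift after turn [ 0.016  -0.0558  0.0378]
pos [ 0.4902 -0.2166  0.2138] psi -141.59 | shift tool [ 0.0231 -0.1247  0.0377] turn [ 0.04 -0.02  3.26] | shift after turn [ 0.016  -0.1258  0.0378]
turntable top z [0.04428952 0.04649566 0.15533114]
```

step_arm(
  increments=[
    [0,[0,0,0.012],[0,0,1.9]],
    [0,[0.006,-0.015,0.012],[0,0,0]],
    [0,[0.006,-0.02,0.013],[0,0,0]],
    [0,[0.005,-0.02,0],[0,0,0]],
    [0,[0,0,0],[0,0,0]],
    [0,[0,0,0],[0,0,0]],
    [0,[0,0,0],[0,0,0]],
    [0,[0,0,0],[0,0,0]],
  ],
)

```text
t: 11.35
tool_pos: [0.5102, -0.2698, 0.1772]
tcp_rot: [[-0.803, -0.596, 0.0], [-0.596, 0.803, -0.0], [-0.0, -0.0, -1.0]]
contact_force: [-0.5, -0.6, -1.0]
finger_gap: 0.0136
finger_force: 39.5
```

Run:
```python
from h import *
go([.549,-.3285,.177],-143.5)
v=snap("wrist","w5")
P=cloud(v)
m=np.zeros((480,640),bool);m[150:300,0:300]=1;m&=(P[...,2]>.14)&(P[...,2]<.172)
s=r.sense();q=(P[m]-s['tool_pos'])@s['tcp_rot'];q=q[q[:,1]<-.02]
for a in np.arange(-.14,-.02,.01):
    k=q[(q[:,1]>=a)&(q[:,1]<a+.01)]
    if len(k)>5:print(a.round(2),len(k),np.percentile(k[:,0],[2,50,98]).round(4),"z",(s['tool_pos'][2]-k[:,2].min()).round(4),(s['tool_pos'][2]-np.median(k[:,2])).round(4))
```

```text
pos [ 0.5102 -0.2698  0.1772] psi -143.42 | shift tool [ 0.0038 -0.0703  0.0002] turn [-0.02  0.02  0.08] | shift after turn [ 0.0037 -0.0703  0.0002]
-0.14 184 [-0.0063  0.005   0.0117] z 0.1635 0.159
-0.13 977 [-0.007   0.0065  0.0128] z 0.164 0.16
-0.12 789 [-0.0058  0.0045  0.0105] z 0.1626 0.1548
-0.11 285 [-0.001   0.0036  0.0063] z 0.1555 0.1537
-0.1 279 [-0.0012  0.0037  0.0064] z 0.1559 0.1535
-0.09 280 [-0.0002  0.0039  0.0065] z 0.1563 0.1535
-0.08 285 [-0.0003  0.0042  0.0065] z 0.1565 0.1536
-0.07 280 [-0.0004  0.0041  0.0067] z 0.1555 0.1536
-0.06 285 [-0.0004  0.0041  0.0068] z 0.1557 0.1535
-0.05 290 [0.0001 0.0054 0.007 ] z 0.1693 0.1565
-0.04 163 [0.     0.0045 0.0067] z 0.1692 0.1658
```

View pics/w5.png

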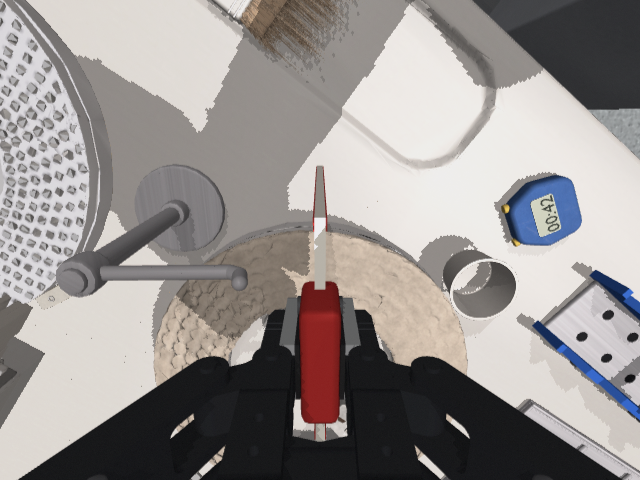

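The arm runs parallel to the closing axis: post at tool y ≈ −0.124, tip end −0.036, axis at tool x ≈ +0.0035. Inserting by 70 mm.

step_arm(
  increments=[
    [0,[0.0035,0,0],[0,0,0]],
    [0,[0,-0.01,0],[0,0,0]],
    [0,[0,-0.01,0],[0,0,0]],
    [0,[0,-0.01,0],[0,0,0]],
    [0,[0,-0.01,0],[0,0,0]],
    [0,[0,-0.01,0],[0,0,0]],
    [0,[0,-0.01,0],[0,0,0]],
    [0,[0,-0.01,0],[0,0,0]],
  ],
)

```text
t: 12.4
tool_pos: [0.5495, -0.329, 0.1768]
tcp_rot: [[-0.803, -0.595, -0.0], [-0.595, 0.803, 0.0], [0.0, 0.0, -1.0]]
contact_force: [0.3, -0.3, -1.3]
finger_gap: 0.0136
finger_force: 39.5
```

step_arm(
  increments=[
    [0,[0,0,0.005],[0,0,0]],
    [0,[0,0,0.005],[0,0,0]],
    [0,[0,0,0.003],[0,0,0]],
    [0,[0,0,0.002],[0,0,0]],
    [0,[0,0,0.002],[0,0,0]],
    [0,[0,0,0.001],[0,0,0]],
    [0,[0,0,0],[0,0,0]],
    [0,[0,0,0],[0,0,0]],
  ],
)

```text
t: 13.4
tool_pos: [0.5491, -0.3285, 0.159]
tcp_rot: [[-0.803, -0.595, 0.0], [-0.595, 0.803, -0.0], [-0.0, -0.0, -1.0]]
contact_force: [-0.3, -0.1, -1.6]
finger_gap: 0.0137
finger_force: 39.5
```

step_arm(
  increments=[
    [0,[0,0,0.001],[0,0,0]],
    [0,[0,0,0.001],[0,0,0]],
    [0,[0,0,0.001],[0,0,0]],
    [0,[0,0,0],[0,0,0]],
    [0,[0,0,0],[0,0,0]],
    [0,[0,0,0],[0,0,0]],
    [0,[0,0,0],[0,0,0]],
    [0,[0,0,0],[0,0,0]],
  ],
)

```text
t: 14.4
tool_pos: [0.5491, -0.3285, 0.156]
tcp_rot: [[-0.803, -0.596, 0.0], [-0.596, 0.803, -0.0], [0.0, -0.0, -1.0]]
contact_force: [-0.1, -0.2, 0.6]
finger_gap: 0.0136
finger_force: 39.8
```

step_arm(
  increments=[
    [0,[0,0,0.001],[0,0,0]],
    [0,[0,0,0],[0,0,0]],
    [0,[0,0,0],[0,0,0]],
    [0,[0,0,0],[0,0,0]],
    [0,[0,0,0],[0,0,0]],
    [0,[0,0,0],[0,0,0]],
    [0,[0,0,0],[0,0,0]],
    [0,[0,0,0],[0,0,0]],
  ],
)

```text
t: 15.4
tool_pos: [0.5492, -0.3286, 0.1557]
tcp_rot: [[-0.803, -0.596, 0.001], [-0.596, 0.803, -0.001], [-0.0, -0.001, -1.0]]
contact_force: [-2.0, 1.8, 4.9]
finger_gap: 0.0139
finger_force: 40.5
```

step_arm(
  increments=[
    [0,[0,0,0.001],[0,0,0]],
    [0,[0,0,0],[0,0,0]],
    [0,[0,0,0],[0,0,0]],
    [0,[0,0,0],[0,0,0]],
    [0,[0,0,0],[0,0,0]],
    [0,[0,0,0],[0,0,0]],
    [0,[0,0,0],[0,0,0]],
    [0,[0,0,0],[0,0,0]],
  ],
)

```text
t: 16.4
tool_pos: [0.5492, -0.3286, 0.1556]
tcp_rot: [[-0.803, -0.596, 0.001], [-0.596, 0.803, -0.001], [-0.0, -0.001, -1.0]]
contact_force: [-2.5, 3.2, 8.2]
finger_gap: 0.0135
finger_force: 41.1
```

Run:
```python
from h import *
s=r.sense();print(s['contact_force'],s['moment'],s['tcp_rot'].T@s['moment'])
v=snap("wrist","w6");P=cloud(v)
c=v.p[120:420,0:400];cv2.imwrite("pics/c6.png",cv2.resize(c,(800,600),interpolation=cv2.INTER_CUBIC)[:,:,::-1])
```

```text
[-2.46762373  3.16269925  8.16185086] [0.71226793 0.8121766  0.03857622] [-1.0559673   0.22778929 -0.03859599]
```

View pics/c6.png

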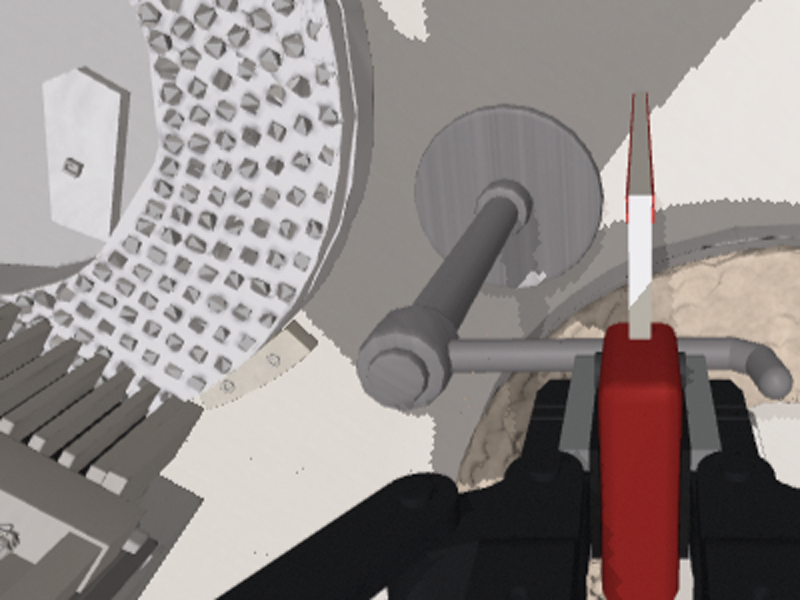

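The hook arm passes through the slot, and the tug is held (8 N without giving way). Relaxing, then opening.

step_arm(
  increments=[
    [0,[0,0,-0.002],[0,0,0]],
    [0,[0,0,0],[0,0,0]],
    [0,[0,0,0],[0,0,0]],
    [20,[0,0,0],[0,0,0]],
    [25,[0,0,0],[0,0,0]],
    [30,[0,0,0],[0,0,0]],
    [35,[0,0,0],[0,0,0]],
    [40,[0,0,0],[0,0,0]],
  ],
)

```text
t: 17.45
tool_pos: [0.5491, -0.3285, 0.1558]
tcp_rot: [[-0.803, -0.595, -0.0], [-0.595, 0.803, 0.0], [0.0, 0.0, -1.0]]
contact_force: [1.0, -0.6, -0.0]
finger_gap: 0.0342
finger_force: 0.0
```

step_arm(
  increments=[
    [50,[0,0,0],[0,0,0]],
    [50,[0,0,-0.01],[0,0,0]],
    [50,[0,0,-0.015],[0,0,0]],
    [50,[0,0,-0.02],[0,0,0]],
    [50,[0,0,-0.02],[0,0,0]],
    [50,[0,0,-0.02],[0,0,0]],
    [50,[0,0,-0.02],[0,0,0]],
    [50,[0,0,-0.02],[0,0,0]],
  ],
)

```text
t: 18.45
tool_pos: [0.5492, -0.3286, 0.2832]
tcp_rot: [[-0.803, -0.595, 0.002], [-0.595, 0.803, -0.001], [-0.001, -0.002, -1.0]]
contact_force: [0.2, -0.0, 0.2]
finger_gap: 0.0426
finger_force: 0.0
```

Run:
```python
from h import *
v=snap("wrist","w7");P=cloud(v);H,S,V_=hsv(v)
o=rects(v,((H<6)|(H>174))&(S>150)&(V_>60),.208,100)
m=((H<6)|(H>174))&(S>150)&(V_>60);print(np.nanpercentile(P[m][:,2],[5,50,95]))
t=snap("top","t2");H,S,V_=hsv(t);u,w=np.meshgrid(np.arange(640),np.arange(480))
print("brass");rects(t,(H>12)&(H<30)&(S>110)&(u>190)&(u<310)&(w>195)&(w<270),.029,6)
print("cheeks");rects(t,(H>100)&(H<125)&(S>130)&(u>225)&(u<345)&(w>275)&(w<320),.042)
```

```text
1413 [ 0.5473 -0.3297] [50.1 13.3] 37.0 [320. 242.]
135 [ 0.6345 -0.1067] [21.6  9. ] 75.5 [474. 474.]
[0.02446764 0.20770555 0.20907151]
brass
24 [0.6938 0.0971] [19.4  8.5] 88.4 [290. 207.]
29 [0.6922 0.2477] [22.3  8.5] 88.4 [235. 210.]
26 [0.6887 0.1841] [22.6  8.1] -83.2 [258. 210.]
27 [0.6859 0.3291] [25.   8.5] 88.4 [206. 213.]
29 [0.5703 0.1003] [21.9  8.3] 88.5 [289. 251.]
34 [0.5687 0.2476] [22.1  8.3] 88.5 [235. 254.]
32 [0.5667 0.1739] [21.9  8.3] 88.5 [262. 254.]
35 [0.5624 0.3225] [24.6  8.3] 88.5 [207. 257.]
cheeks
306 [0.4787 0.1172] [278.8   9.3] 87.2 [283. 285.]
325 [0.4072 0.1221] [279.2   8.6] 87.3 [282. 311.]
```

View pics/w7.png

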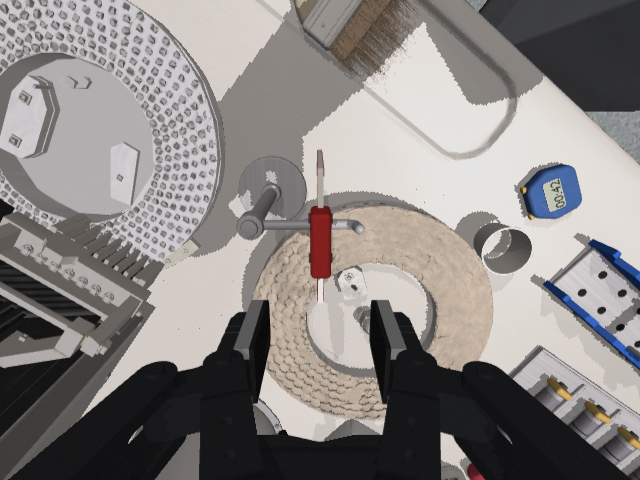

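The plate hangs on the hook at (320,240), its top at z = 0.208, and the gripper is clear. On to the rollers, starting with a view over the tray and carrier.

Run:
```python
from h import *
go([.56,.19,.30],179.9)
for n,gap in(("w1",.085),("w7",.0426),("w3",0)):
    v=load(n);i=r.camera_info("wrist")['tool_from_camera'];u,w=np.meshgrid(np.arange(640),np.arange(480))
    c=np.c_[(u.ravel()-v.K[2])/v.K[0],(w.ravel()-v.K[3])/v.K[1],np.ones(u.size)]*v.d.reshape(-1,1)
    q=c@i[:3,:3].T+i[:3,3];q=q[(v.d.ravel()>.05)&(abs(q[:,1])<.1)&(q[:,2]>-.09)&(q[:,2]<.02)&(abs(q[:,0])<.02)]
    print(n,gap,len(q),np.percentile(q[:,2],[90,98,99.5]),q[q[:,2]>np.percentile(q[:,2],98)].mean(0))
```

```text
pos [ 0.5503 -0.3292  0.2852] psi -143.44 | shift tool [-0.3172  0.4111 -0.0165] turn [-0.3   0.31 36.66] | shift after turn [-0.0088  0.5192 -0.0148]
w1 0.085 28386 [-0.04686463 -0.03473418 -0.03093695] [ 0.00213513  0.00059975 -0.03229084]
w7 0.0426 30310 [-0.04450107 -0.02673953 -0.02163991] [ 0.00488433  0.00033718 -0.02334329]
w3 0 31082 [-0.05279611 -0.0288153  -0.0227598 ] [ 0.00925714  0.00011841 -0.02480144]
```

step_arm(
  increments=[
    [55,[0,0,-0.005],[0,0,9.2]],
    [55,[0,0,-0.01],[0,0,9.2]],
    [55,[0,0,0],[0,0,9.2]],
    [55,[0,0,0],[0,0,9.1]],
    [55,[0,0.02,0],[0,0,0]],
    [55,[0,0.04,0],[0,0,0]],
    [55,[0,0.045,0],[0,0,0]],
    [55,[0,0.045,0],[0,0,0]],
  ],
)

```text
t: 19.55
tool_pos: [0.5489, -0.1763, 0.2958]
tcp_rot: [[-1.0, 0.0, 0.0], [0.0, 1.0, 0.0], [-0.0, 0.0, -1.0]]
contact_force: [-0.2, 0.9, -0.2]
finger_gap: 0.0472
finger_force: 0.0
```

step_arm(
  increments=[
    [55,[0,0.045,0],[0,0,0]],
    [55,[0,0.045,0],[0,0,0]],
    [55,[0,0.045,0],[0,0,0]],
    [55,[-0.009,0.045,0],[0,0,0]],
    [55,[0,0.045,0],[0,0,0]],
    [55,[0,0.045,0],[0,0,0]],
    [55,[0,0.045,0],[0,0,0]],
    [55,[0,0.045,0],[0,0,0]],
  ],
)

```text
t: 20.55
tool_pos: [0.5583, 0.1836, 0.296]
tcp_rot: [[-1.0, -0.0, 0.0], [-0.0, 1.0, 0.0], [-0.0, 0.0, -1.0]]
contact_force: [0.3, -0.3, 0.0]
finger_gap: 0.047
finger_force: 0.0
```

step_arm(
  increments=[
    [55,[0,0.01,0],[0,0,0]],
    [55,[0,0,0],[0,0,0]],
    [55,[0,0,0],[0,0,0]],
    [55,[0,0,0],[0,0,0]],
    [55,[0,0,0],[0,0,0]],
    [55,[0,0,0],[0,0,0]],
    [55,[0,0,0],[0,0,0]],
    [55,[0,0,0],[0,0,0]],
  ],
)

```text
t: 21.55
tool_pos: [0.5595, 0.1915, 0.2959]
tcp_rot: [[-1.0, 0.003, -0.0], [0.003, 1.0, -0.0], [0.0, -0.0, -1.0]]
contact_force: [-0.4, 0.2, -0.8]
finger_gap: 0.0472
finger_force: 0.0
```

Run:
```python
from h import *
go([.56,.19,.30],179.9)
v=snap("wrist","w8")
```

```text
pos [0.5595 0.1915 0.2959] psi 179.85 | shift tool [-0.0005 -0.0015 -0.0041] turn [-0.   -0.   -0.05] | shift after turn [-0.0005 -0.0015 -0.0041]
```

View pics/w8.png

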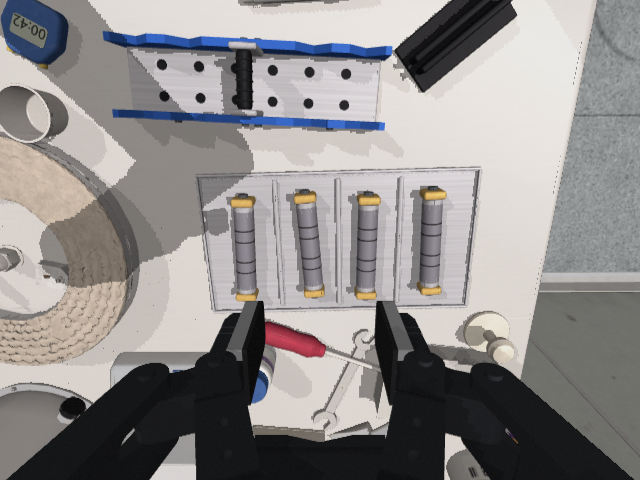

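All is visible: the rollers in the tray at columns 244, 309, 367 and 432 (rows 195–297), the carrier at top (rows 35–130) with its grip bar at (245,80), and the tray corners at (198,176), (480,168), (467,305) and (213,310).

```bash
cat >> h.py <<'E'
def rollers(v):
    H,S,V_=hsv(v);P=cloud(v)
    b=[o for o in _q(v,(H>12)&(H<30)&(S>120)&(P[...,0]>.5)&(P[...,0]<.75)&(P[...,1]>.03)&(P[...,1]<.40)&(P[...,2]<.06),.029,15)]
    far=sorted([c for c in b if c[0]>.63],key=lambda c:c[1]);near=sorted([c for c in b if c[0]<=.63],key=lambda c:c[1])
    for f,n in zip(far,near):
        print("roller c",((f+n)/2).round(4),"ang",np.degrees(np.arctan2(*(f-n)[::-1])).round(2),"len",np.linalg.norm(f-n).round(4))
def _q(v,mask,z,mn):
    n,l,st,ce=cv2.connectedComponentsWithStats(mask.astype(np.uint8))
    P=cloud(v)
    for i in range(1,n):
        if st[i,4]>=mn:
            q=P[(l==i)&(P[...,2]>z-.005)];yield np.nanmean(q,0)[:2]
def cheeks(v,zt=.042):
    H,S,V_=hsv(v);P=cloud(v);m=(H>100)&(H<125)&(S>120)&(abs(P[...,2]-zt)<.004);m&=(abs(P[...,0]-.46)<.3)&(P[...,1]>-.08)
    n,l,st,ce=cv2.connectedComponentsWithStats(m.astype(np.uint8))
    q=P[m][:,:2];c,s,a=cv2.minAreaRect((q*1000).astype(np.float32));print("carrier",np.round(c,1),np.round(s,1),round(a,2))
E
python3 - <<'E'
from h import *
v=load("w8");P=cloud(v);H,S,V_=hsv(v)
rollers(v);cheeks(v)
m=(V_<45)&(abs(P[...,2]-.072)<.006)&(P[...,0]<.52);q=P[m];print("bar",len(q),np.nanpercentile(q,[2,50,98],axis=0).round(4).tolist())
print("table z",np.nanmedian(P[140:165,200:400,2]))
t=plane(v,[[198,176],[480,168],[467,305],[213,310]],.008);print("tray",t.round(4).tolist(),t.mean(0))
E
```

```text
roller c [0.6337 0.0995] ang -1.34 len 0.1216
roller c [0.6288 0.179 ] ang 4.61 len 0.1214
roller c [0.6317 0.2487] ang 0.36 len 0.1214
roller c [0.6254 0.3266] ang 3.07 len 0.1218
carrier [445.6 119.7] [283.6  80. ] 87.09
bar 822 [[0.4205, 0.1135, 0.0675], [0.4449, 0.1203, 0.0736], [0.4697, 0.1274, 0.0757]]
table z 0.0003608377368935767
tray [[0.5453, 0.0473, 0.008], [0.5371, 0.3808, 0.008], [0.718, 0.3876, 0.008], [0.7243, 0.0482, 0.008]] [0.6311639  0.21597334 0.008     ]
```

step_arm(
  increments=[
    [55,[-0.025,-0.03,0.02],[0,0,1.2]],
    [55,[-0.025,-0.03,0.03],[0,0,0]],
    [55,[-0.022,-0.03,0.04],[0,0,0]],
    [55,[0,0,0.04],[0,0,0]],
    [55,[0,0,0.04],[0,0,0]],
    [55,[0,0,0.03],[0,0,0]],
    [55,[0,0,0.02],[0,0,0]],
    [55,[0,0,0],[0,0,0]],
  ],
)

```text
t: 22.6
tool_pos: [0.6288, 0.0999, 0.074]
tcp_rot: [[-1.0, 0.024, -0.004], [0.024, 1.0, -0.002], [0.004, -0.002, -1.0]]
contact_force: [0.0, 0.2, 0.4]
finger_gap: 0.047
finger_force: 0.0
```

Run:
```python
from h import *
go([.6337,.0995,-.012],178.66)
```

```text
pos [0.6288 0.0999 0.074 ] psi 178.64 | shift tool [-0.0052 -0.0002  0.086 ] turn [-0.09 -0.22 -0.02] | shift after turn [-0.0049 -0.0003  0.086 ]
```

step_arm(
  increments=[
    [55,[-0.003,0,0.02],[0,0,0]],
    [55,[0,0,0.02],[0,0,0]],
    [55,[0,0,0.015],[0,0,0]],
    [55,[0,0,0.01],[0,0,0]],
    [55,[0,0,0.01],[0,0,0]],
    [55,[0,0,0.005],[0,0,0]],
    [55,[0,0,0.004],[0,0,0]],
    [55,[0,0,0],[0,0,0]],
  ],
)

```text
t: 23.6
tool_pos: [0.633, 0.1003, -0.0081]
tcp_rot: [[-1.0, 0.024, 0.0], [0.024, 1.0, -0.0], [-0.0, -0.0, -1.0]]
contact_force: [0.1, -0.5, 0.5]
finger_gap: 0.047
finger_force: 0.0
```

step_arm(
  increments=[
    [40,[0,0,0],[0,0,0]],
    [30,[0,0,0],[0,0,0]],
    [20,[0,0,0],[0,0,0]],
    [10,[0,0,0],[0,0,0]],
    [0,[0,0,0],[0,0,0]],
    [0,[0,0,0],[0,0,0]],
    [0,[0,0,0],[0,0,0]],
    [0,[0,0,0],[0,0,0]],
  ],
)

```text
t: 24.6
tool_pos: [0.6333, 0.1003, -0.0075]
tcp_rot: [[-1.0, 0.023, 0.001], [0.023, 1.0, 0.0], [-0.001, 0.0, -1.0]]
contact_force: [-0.8, -1.0, 5.1]
finger_gap: 0.0228
finger_force: 39.7
```

Run:
```python
from h import *
go([.6337,.0995,.10],178.66)
```

```text
pos [ 0.6333  0.1003 -0.0075] psi 178.66 | shift tool [-0.0005 -0.0008 -0.1075] turn [ 0.    0.05 -0.  ] | shift after turn [-0.0004 -0.0008 -0.1075]
```

The gap of 22.8 mm and the upward 5 N suggest the pads pinch above the axis. I'll reopen and go 9 mm lower.

step_arm(
  increments=[
    [50,[0,0,0],[0,0,0]],
    [50,[0,0,0],[0,0,0]],
    [50,[0,-0.0005,0.003],[0,0,0]],
    [50,[0,0,0.003],[0,0,0]],
    [50,[0,0,0.003],[0,0,0]],
    [50,[0,0,0],[0,0,0]],
    [50,[0,0,0],[0,0,0]],
    [25,[0,0,0],[0,0,0]],
  ],
)

```text
t: 25.6
tool_pos: [0.6356, 0.1004, -0.0124]
tcp_rot: [[-1.0, 0.021, 0.006], [0.021, 1.0, 0.0], [-0.006, 0.001, -1.0]]
contact_force: [-3.4, -0.7, 20.6]
finger_gap: 0.0261
finger_force: 10.2
```

step_arm(
  increments=[
    [10,[0,0,0],[0,0,0]],
    [0,[0,0,0],[0,0,0]],
    [0,[0,0,0],[0,0,0]],
    [0,[0,0,0],[0,0,0]],
    [0,[0,0,0],[0,0,0]],
    [0,[0,0,0],[0,0,0]],
    [0,[0,0,0],[0,0,0]],
    [0,[0,0,0],[0,0,0]],
  ],
)

```text
t: 26.6
tool_pos: [0.636, 0.1005, -0.0121]
tcp_rot: [[-1.0, 0.021, 0.007], [0.021, 1.0, 0.001], [-0.007, 0.001, -1.0]]
contact_force: [-4.5, -0.0, 20.3]
finger_gap: 0.0229
finger_force: 45.1
```

The tips now bear on the tray floor (20 N), so the 22.9 mm gap must be the true tyre width. Easing up to about −0.004 and regripping.

step_arm(
  increments=[
    [0,[0,0,-0.003],[0,0,0]],
    [0,[0,0,-0.002],[0,0,0]],
    [40,[0,0,-0.003],[0,0,0]],
    [40,[0,0,-0.003],[0,0,0]],
    [40,[0,0,-0.002],[0,0,0]],
    [40,[0,0,0],[0,0,0]],
    [40,[0,0,0],[0,0,0]],
    [25,[0,0,0],[0,0,0]],
  ],
)

```text
t: 27.6
tool_pos: [0.6329, 0.0998, -0.004]
tcp_rot: [[-1.0, 0.024, -0.0], [0.024, 1.0, -0.0], [0.0, -0.0, -1.0]]
contact_force: [-0.0, 0.0, -0.6]
finger_gap: 0.0228
finger_force: 39.2
```

step_arm(
  increments=[
    [10,[0,0,0],[0,0,0]],
    [0,[0,0,0],[0,0,0]],
    [0,[0,0,0],[0,0,0]],
    [0,[0,0,0],[0,0,0]],
    [0,[0,0,0],[0,0,0]],
    [0,[0,0,0],[0,0,0]],
    [0,[0,0,0],[0,0,0]],
    [0,[0,0,0],[0,0,0]],
  ],
)

```text
t: 28.6
tool_pos: [0.6329, 0.0998, -0.004]
tcp_rot: [[-1.0, 0.024, -0.0], [0.024, 1.0, 0.0], [0.0, 0.0, -1.0]]
contact_force: [-1.7, 1.0, 3.3]
finger_gap: 0.0221
finger_force: 39.4
```

Run:
```python
from h import *
go([.6337,.0995,.12],178.66);s=r.sense();print(s['contact_force'],s['moment'])
v=snap("wrist","w9")
```

```text
pos [ 0.6329  0.0998 -0.004 ] psi 178.65 | shift tool [-0.0008 -0.0002 -0.124 ] turn [ 0.   -0.   -0.01] | shift after turn [-0.0008 -0.0002 -0.124 ]
[-1.74833468  0.95889779  3.26091201] [ 0.11645193  0.36714864 -0.06468022]
```

View pics/w9.png

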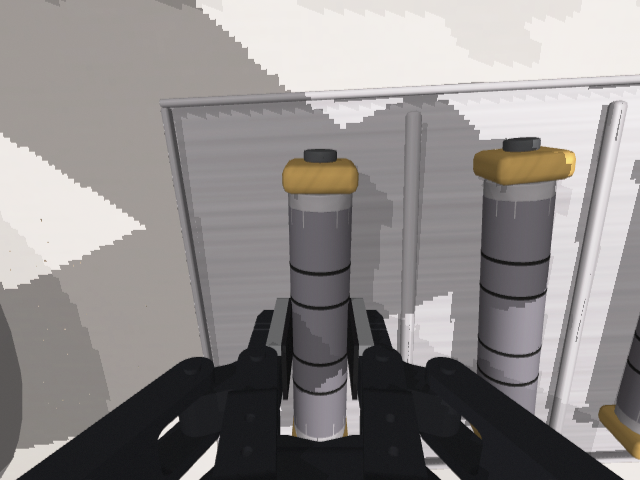

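The fingers straddle the roller at mid-length (columns 290–350, row 300 on) and it sits square. Lifting a little to check that it holds.

step_arm(
  increments=[
    [0,[0,0,-0.003],[0,0,0]],
    [0,[0,0,-0.005],[0,0,0]],
    [0,[0,0,-0.006],[0,0,0]],
    [0,[0,0,-0.006],[0,0,0]],
    [0,[0,0,0],[0,0,0]],
    [0,[0,0,0],[0,0,0]],
    [0,[0,0,0],[0,0,0]],
    [0,[0,0,0],[0,0,0]],
  ],
)

```text
t: 29.65
tool_pos: [0.6328, 0.0997, 0.0157]
tcp_rot: [[-1.0, 0.024, -0.0], [0.024, 1.0, -0.0], [0.0, -0.0, -1.0]]
contact_force: [0.5, 0.1, -1.6]
finger_gap: 0.0221
finger_force: 39.3
```

Run:
```python
from h import *
def held(v):
    s=r.sense();P=cloud(v);H,S,V_=hsv(v)
    q=(P-s['tool_pos'])@s['tcp_rot']
    m=(H>12)&(H<30)&(S>120)&(abs(q[...,1])<.04)
    k=q[m];print("brass tool",len(k));
    for a in(k[k[:,0]>0],k[k[:,0]<0]):
        if len(a)>10:print(np.nanpercentile(a,[2,50,98],axis=0).round(4).tolist())
    u=slice(200,280);k=q[u,300:342].reshape(-1,3);print("tyre top tool z",np.nanmin(k[:,2]),np.nanmedian(k,axis=0))
held(load("w9"))
v=snap("wrist","w10");held(v);s=r.sense();print(s['tool_pos'],s['finger_gap'],s['contact_force'])
```

```text
brass tool 2333
[[0.0576, -0.0115, -0.0146], [0.0627, 0.0003, -0.0131], [0.0665, 0.012, 0.0025]]
[[-0.0581, -0.0127, -0.0062], [-0.0568, -0.0109, -0.0025], [-0.0553, 0.0127, 0.0044]]
tyre top tool z -0.014406340579645963 [ 0.04010647  0.00063079 -0.01181238]
brass tool 2328
[[0.0577, -0.0115, -0.0343], [0.0629, 0.0002, -0.0327], [0.0666, 0.012, -0.0174]]
[[-0.0581, -0.0128, -0.0256], [-0.0568, -0.0, -0.0223], [-0.055, 0.0126, -0.0174]]
tyre top tool z -0.03438001323488084 [ 0.04035134  0.00058123 -0.0314807 ]
[0.63283466 0.09973239 0.01570374] 0.022563736654285304 [-0.11632933 -0.51781474 -0.90554872]
```

The roller is held and rose 20 mm, its axis 20 mm behind the TCP. Carrying it to notch 1.

```bash
cat >> h.py <<'E'
N={1:(.4404,.0020),2:(.4432,.0559),3:(.4497,.1837),4:(.4524,.2376)}
E
python3 - <<'E'
from h import *
go([*N[1],.10],177.09)
E
```

```text
pos [0.6328 0.0997 0.0157] psi 178.65 | shift tool [ 0.1901 -0.1023 -0.0842] turn [-0.01 -0.02  1.56] | shift after turn [ 0.1872 -0.1074 -0.0843]
```

step_arm(
  increments=[
    [0,[0,0,-0.02],[0,0,0]],
    [0,[0,0,-0.03],[0,0,0]],
    [0,[0,0,-0.034],[0,0,0]],
    [0,[0.02,-0.0115,0],[0,0,1.6]],
    [0,[0.037,-0.021,0],[0,0,0]],
    [0,[0.04,-0.023,0],[0,0,0]],
    [0,[0.04,-0.023,0],[0,0,0]],
    [0,[0.035,-0.02,0],[0,0,0]],
  ],
)

```text
t: 30.7
tool_pos: [0.4547, 0.0089, 0.1]
tcp_rot: [[-0.999, 0.052, -0.0], [0.052, 0.999, -0.0], [0.0, -0.0, -1.0]]
contact_force: [1.2, -0.4, -1.4]
finger_gap: 0.0225
finger_force: 39.3
```

step_arm(
  increments=[
    [0,[0.015,-0.0085,0],[0,0,0]],
    [0,[0,0,0],[0,0,0]],
    [0,[0,0,0.015],[0,0,0]],
    [0,[0,0,0.02],[0,0,0]],
    [0,[0,0,0.015],[0,0,0]],
    [0,[0,0,0],[0,0,0]],
    [0,[0,0,0],[0,0,0]],
    [0,[0,0,0],[0,0,0]],
  ],
)

```text
t: 31.7
tool_pos: [0.4419, 0.0023, 0.0505]
tcp_rot: [[-0.999, 0.051, 0.002], [0.051, 0.999, 0.001], [-0.002, 0.001, -1.0]]
contact_force: [0.0, 0.6, -0.7]
finger_gap: 0.0223
finger_force: 39.3
```

Run:
```python
from h import *
go([*N[1],.022],177.09)
v=snap("wrist","w11")
P=cloud(v);s=r.sense();H,S,V_=hsv(v)
m=(H>100)&(H<125)&(S>120)&(abs(P[...,2]-.042)<.003);q=P[m];print(np.nanmin(q,0),np.nanmax(q,0))
```

```text
pos [0.4419 0.0023 0.0505] psi 177.07 | shift tool [ 0.0015 -0.0004  0.0285] turn [ 0.03  0.1  -0.02] | shift after turn [ 0.0015 -0.0004  0.0285]
[ 0.3983322  -0.02043821  0.03900097] [0.48768149 0.16632969 0.04443403]
```

View pics/w11.png

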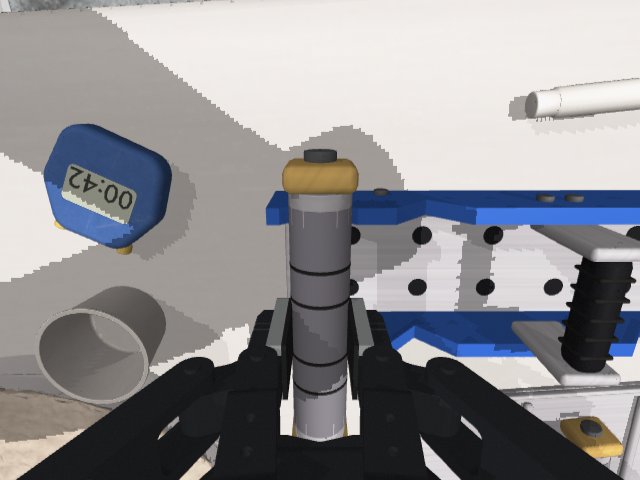

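The roller is over the end notch pair, parallel to it and centred across both cheeks (rows 190–225 and 315–355). Lowering.

step_arm(
  increments=[
    [0,[0.0015,0,0.008],[0,0,0]],
    [0,[0,0,0.008],[0,0,0]],
    [0,[0,0,0.006],[0,0,0]],
    [0,[0,0,0.004],[0,0,0]],
    [0,[0,0,0.002],[0,0,0]],
    [0,[0,0,0],[0,0,0]],
    [0,[0,0,0],[0,0,0]],
    [0,[0,0,0],[0,0,0]],
  ],
)

```text
t: 32.75
tool_pos: [0.4396, 0.0021, 0.0221]
tcp_rot: [[-0.999, 0.052, 0.0], [0.052, 0.999, 0.0], [-0.0, 0.0, -1.0]]
contact_force: [0.2, 0.6, -1.1]
finger_gap: 0.0224
finger_force: 39.2
```

step_arm(
  increments=[
    [0,[0,0,0.001],[0,0,0]],
    [0,[0,0,0.001],[0,0,0]],
    [0,[0,0,0],[0,0,0]],
    [0,[0,0,0],[0,0,0]],
    [0,[0,0,0],[0,0,0]],
    [0,[0,0,0],[0,0,0]],
    [0,[0,0,0],[0,0,0]],
    [0,[0,0,0],[0,0,0]],
  ],
)

```text
t: 33.75
tool_pos: [0.4397, 0.0019, 0.0207]
tcp_rot: [[-0.999, 0.051, 0.0], [0.051, 0.999, -0.0], [-0.0, -0.0, -1.0]]
contact_force: [-2.6, -1.0, 7.4]
finger_gap: 0.0226
finger_force: 40.2
```

step_arm(
  increments=[
    [0,[0,0,-0.001],[0,0,0]],
    [30,[0,0,0],[0,0,0]],
    [40,[0,0,0],[0,0,0]],
    [50,[0,0,0],[0,0,0]],
    [50,[0,0,-0.01],[0,0,0]],
    [50,[0,0,-0.02],[0,0,0]],
    [50,[0,0,-0.03],[0,0,0]],
    [50,[0,0,-0.03],[0,0,0]],
  ],
)

```text
t: 34.75
tool_pos: [0.4394, 0.002, 0.1124]
tcp_rot: [[-0.999, 0.051, 0.0], [0.051, 0.999, 0.0], [-0.0, 0.0, -1.0]]
contact_force: [-0.4, -0.8, 0.5]
finger_gap: 0.0426
finger_force: 0.0
```

Run:
```python
from h import *
v=snap("wrist","w12")
P=cloud(v);H,S,V_=hsv(v);s=r.sense()
m=(H>12)&(H<30)&(S>120)&(P[...,2]>.03)&(P[...,0]<.53)&(P[...,1]<.03);q=P[m];print("brass",len(q),np.nanpercentile(q,[2,50,98],axis=0).round(4).tolist())
t=snap("top","t3");rollers(t)
go([.6288,.179,.09],184.61)
```

```text
brass 1257 [[0.373, -0.0127, 0.042], [0.3804, 0.0027, 0.0537], [0.5021, 0.0162, 0.0554]]
roller c [0.6272 0.1781] ang 4.23 len 0.1223
roller c [0.6305 0.25  ] ang 0.47 len 0.1226
roller c [0.6165 0.3078] ang 1.14 len 0.1228
pos [0.4419 0.0028 0.1146] psi 177.09 | shift tool [-0.1775  0.1854  0.0265] turn [ 0.12  0.46 -7.52] | shift after turn [-0.2004  0.1607  0.0246]
```

Roller 1 is seated and centred. The roller at the far left has been knocked to about (0.617, 0.308), so I'll re-measure it before picking it. Now the second roller.

step_arm(
  increments=[
    [50,[0,0,0],[0,0,-7.5]],
    [50,[-0.025,0.02,0],[0,0,0]],
    [50,[-0.044,0.035,0],[0,0,0]],
    [50,[-0.044,0.035,0],[0,0,0]],
    [50,[-0.044,0.035,0],[0,0,0]],
    [50,[-0.03,0.024,0],[0,0,0]],
    [50,[-0.0145,0.012,0.02],[0,0,0]],
    [50,[0,0,0.02],[0,0,0]],
  ],
)

```text
t: 35.85
tool_pos: [0.6281, 0.1796, 0.0694]
tcp_rot: [[-0.997, -0.08, -0.0], [-0.08, 0.997, 0.0], [0.0, 0.0, -1.0]]
contact_force: [0.1, -0.2, -0.6]
finger_gap: 0.0425
finger_force: 0.0
```

step_arm(
  increments=[
    [50,[0,0,0.02],[0,0,0]],
    [50,[0,0,0],[0,0,0]],
    [50,[0,0,0],[0,0,0]],
    [50,[0,0,0],[0,0,0]],
    [50,[0,0,0],[0,0,0]],
    [50,[0,0,0],[0,0,0]],
    [50,[0,0,0],[0,0,0]],
    [50,[0,0,0],[0,0,0]],
  ],
)

```text
t: 36.85
tool_pos: [0.6276, 0.1785, 0.0509]
tcp_rot: [[-0.997, -0.079, 0.0], [-0.079, 0.997, 0.0], [-0.0, 0.0, -1.0]]
contact_force: [0.7, -1.0, 0.2]
finger_gap: 0.0428
finger_force: 0.0
```

```bash
cat >> h.py <<'E'
def under(v,w=.035):
    "roller under the tool, in tool axes: far and near block top centres"
    s=r.sense();P=cloud(v);H,S,V_=hsv(v);q=(P-s['tool_pos'])@s['tcp_rot']
    m=(H>12)&(H<30)&(S>120)&(abs(q[...,1])<w)
    k=q[m];c=[]
    for a in(k[k[:,0]>0],k[k[:,0]<0]):
        if len(a)<10:continue
        top=np.nanpercentile(a[:,2],5);a=a[a[:,2]<top+.005]
        c.append(a.mean(0));print(len(a),"x",np.percentile(a[:,0],[2,98]).round(4),"y",np.percentile(a[:,1],[2,98]).round(4),"z",top.round(4))
    return c
E
python3 - <<'E'
from h import *
v=snap("wrist","w13");under(v)
go([.6288,.179,-.005],184.61)
E
```

```text
1031 x [0.0545 0.0634] y [-0.0116  0.0122] z 0.0208
604 x [-0.0662 -0.0581] y [-0.0114  0.0119] z 0.0209
pos [0.6276 0.1785 0.0509] psi -175.45 | shift tool [-0.0013  0.0004  0.0559] turn [-0.    0.   -0.06] | shift after turn [-0.0013  0.0004  0.0559]
```

Lined up; a 1.4 mm shift centres it.

step_arm(
  increments=[
    [50,[-0.0015,0,0.015],[0,0,0]],
    [50,[0,0,0.015],[0,0,0]],
    [50,[0,0,0.015],[0,0,0]],
    [50,[0,0,0.007],[0,0,0]],
    [50,[0,0,0.004],[0,0,0]],
    [50,[0,0,0],[0,0,0]],
    [40,[0,0,0],[0,0,0]],
    [30,[0,0,0],[0,0,0]],
  ],
)

```text
t: 37.9
tool_pos: [0.6294, 0.1788, -0.0045]
tcp_rot: [[-0.997, -0.079, 0.001], [-0.079, 0.997, 0.001], [-0.001, 0.0, -1.0]]
contact_force: [-0.2, -0.6, 0.2]
finger_gap: 0.0255
finger_force: 0.0
```

step_arm(
  increments=[
    [15,[0,0,0],[0,0,0]],
    [0,[0,0,0],[0,0,0]],
    [0,[0,0,0],[0,0,0]],
    [0,[0,0,0],[0,0,0]],
    [0,[0,0,0],[0,0,0]],
    [0,[0,0,-0.005],[0,0,0]],
    [0,[0,0,-0.015],[0,0,0]],
    [0,[0,0,-0.02],[0,0,0]],
  ],
)

```text
t: 38.9
tool_pos: [0.6286, 0.1783, 0.035]
tcp_rot: [[-0.997, -0.079, -0.001], [-0.079, 0.997, -0.001], [0.002, -0.001, -1.0]]
contact_force: [-0.2, -0.1, -1.1]
finger_gap: 0.0225
finger_force: 39.4
```

step_arm(
  increments=[
    [0,[0,0,-0.03],[0,0,0]],
    [0,[0,0,-0.03],[0,0,0]],
    [0,[0,0,0],[0,0,8]],
    [0,[0,0,0],[0,0,-0.5]],
    [0,[0,0,0],[0,0,0]],
    [0,[0,0,0],[0,0,0]],
    [0,[0,0,0],[0,0,0]],
    [0,[0,0,0],[0,0,0]],
  ],
)

```text
t: 39.9
tool_pos: [0.629, 0.1786, 0.0947]
tcp_rot: [[-0.999, 0.051, -0.0], [0.051, 0.999, -0.0], [0.0, -0.0, -1.0]]
contact_force: [0.6, 0.2, -1.4]
finger_gap: 0.0221
finger_force: 39.4
```

Run:
```python
from h import *
v=snap("wrist","w14");under(v);go([*N[2],.05],177.09);print(r.sense()['finger_gap'])
```

```text
2090 x [0.0564 0.0653] y [-0.0118  0.0119] z -0.0344
27 x [-0.0591 -0.0566] y [-0.0124  0.0126] z -0.0238
pos [0.629  0.1786 0.0947] psi 177.06 | shift tool [ 0.1793 -0.1321  0.0448] turn [-0.01 -0.01 -0.03] | shift after turn [ 0.1794 -0.132   0.0447]
0.022267059583664622
```

step_arm(
  increments=[
    [0,[0.02,-0.014,0],[0,0,0]],
    [0,[0.035,-0.026,0],[0,0,0]],
    [0,[0.04,-0.029,0],[0,0,0]],
    [0,[0.04,-0.029,0],[0,0,0]],
    [0,[0.03,-0.022,0],[0,0,0]],
    [0,[0.016,-0.012,0],[0,0,0]],
    [0,[0,0,0],[0,0,0]],
    [0,[0,0,0.02],[0,0,0]],
  ],
)

```text
t: 40.95
tool_pos: [0.4442, 0.0574, 0.0764]
tcp_rot: [[-0.999, 0.051, 0.006], [0.051, 0.999, 0.002], [-0.006, 0.003, -1.0]]
contact_force: [1.1, -0.4, -0.9]
finger_gap: 0.0223
finger_force: 39.4
```

step_arm(
  increments=[
    [0,[0,0,0.02],[0,0,0]],
    [0,[0,0,0],[0,0,0]],
    [0,[0,0,0],[0,0,0]],
    [0,[0,0,0],[0,0,0]],
    [0,[0,0,0],[0,0,0]],
    [0,[0,0,0],[0,0,0]],
    [0,[0,0,0],[0,0,0]],
    [0,[0,0,0],[0,0,0]],
  ],
)

```text
t: 41.95
tool_pos: [0.4415, 0.0561, 0.0549]
tcp_rot: [[-0.999, 0.051, 0.0], [0.051, 0.999, -0.0], [-0.0, -0.0, -1.0]]
contact_force: [0.6, 0.2, -0.1]
finger_gap: 0.0222
finger_force: 39.4
```

Run:
```python
from h import *
go([.4417,.0559,.0215],177.09)
```

```text
pos [0.4415 0.0561 0.0549] psi 177.05 | shift tool [-0.0002 -0.0002  0.0334] turn [-0.    0.   -0.04] | shift after turn [-0.0002 -0.0002  0.0334]
```

step_arm(
  increments=[
    [0,[0,0,0.01],[0,0,0]],
    [0,[0,0,0.01],[0,0,0]],
    [0,[0,0,0.008],[0,0,0]],
    [0,[0,0,0.004],[0,0,0]],
    [0,[0,0,0.0015],[0,0,0]],
    [0,[0,0,0],[0,0,0]],
    [0,[0,0,0],[0,0,0]],
    [0,[0,0,0],[0,0,0]],
  ],
)

```text
t: 42.95
tool_pos: [0.4417, 0.0562, 0.0216]
tcp_rot: [[-0.999, 0.052, 0.001], [0.052, 0.999, 0.0], [-0.001, 0.0, -1.0]]
contact_force: [0.0, 0.0, -1.7]
finger_gap: 0.0225
finger_force: 39.4
```

step_arm(
  increments=[
    [0,[0,0,0],[0,0,0]],
    [30,[0,0,0],[0,0,0]],
    [40,[0,0,0],[0,0,0]],
    [50,[0,0,0],[0,0,0]],
    [50,[0,0,-0.01],[0,0,0]],
    [50,[0,0,-0.02],[0,0,0]],
    [50,[0,0,-0.04],[0,0,0]],
    [50,[0,0,-0.05],[0,0,0]],
  ],
)

```text
t: 43.95
tool_pos: [0.4408, 0.0558, 0.1427]
tcp_rot: [[-0.999, 0.051, -0.001], [0.051, 0.999, -0.001], [0.001, -0.001, -1.0]]
contact_force: [0.1, 0.3, 0.4]
finger_gap: 0.0427
finger_force: 0.0
```

step_arm(
  increments=[
    [50,[0,0,-0.06],[0,0,0]],
    [50,[-0.02,0.03,0],[0,0,0]],
    [50,[-0.04,0.04,0],[0,0,0]],
    [50,[-0.04,0.04,0],[0,0,0]],
    [50,[-0.03,0.03,0],[0,0,0]],
    [50,[0,0,0],[0,0,0]],
    [50,[0,0,0],[0,0,0]],
    [50,[0,0,0],[0,0,0]],
  ],
)

```text
t: 44.95
tool_pos: [0.5778, 0.1885, 0.2021]
tcp_rot: [[-0.999, 0.052, 0.0], [0.052, 0.999, 0.0], [-0.0, 0.0, -1.0]]
contact_force: [-0.2, -0.6, -0.9]
finger_gap: 0.0426
finger_force: 0.0
```

Run:
```python
from h import *
v=snap("wrist","w15");rollers(v);cheeks(v)
P=cloud(v);H,S,V_=hsv(v)
m=(H>12)&(H<30)&(S>120)&(P[...,2]>.04)&(P[...,0]<.53)&(P[...,1]<.1)
rects(v,m,.054,40)
go([.63,.25,.05],180.4)
```

```text
roller c [0.5911 0.1828] ang 55.2 len 0.3065
carrier [448.  119.6] [284.4  75.2] 86.97
479 [0.4998 0.0036] [31.9  9.1] 87.0 [ 80. 134.]
437 [0.503  0.0562] [30.   8.3] 87.0 [147. 134.]
pos [0.5779 0.1885 0.2021] psi 177.02 | shift tool [-0.0488  0.0641  0.1522] turn [ 0.02  0.03 -3.38] | shift after turn [-0.0525  0.0611  0.1521]
```

View pics/w15.png

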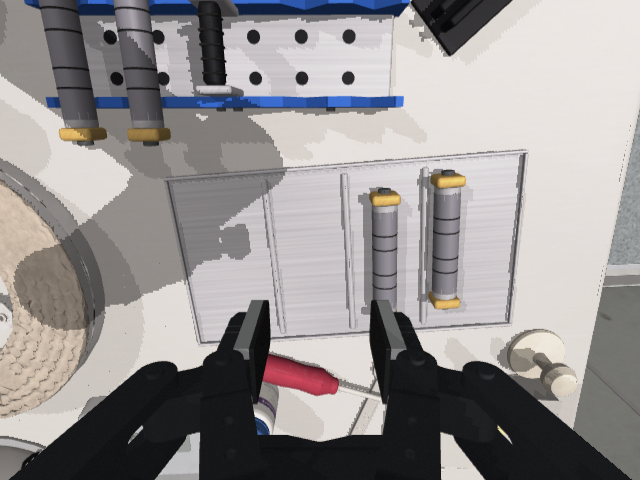

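Both rollers are cradled (85,70 and 138,70). Two remain in the tray: one at column 385, and the knocked one at column 445 leaning near a rib. The pen and stand are undisturbed. Going over the third roller.

step_arm(
  increments=[
    [50,[0,0,0.02],[0,0,-3.4]],
    [50,[-0.025,0.03,0.03],[0,0,0]],
    [50,[-0.028,0.031,0.04],[0,0,0]],
    [50,[0,0,0.03],[0,0,0]],
    [50,[0,0,0.02],[0,0,0]],
    [50,[0,0,0],[0,0,0]],
    [50,[0,0,0],[0,0,0]],
    [50,[0,0,0],[0,0,0]],
  ],
)

```text
t: 46.0
tool_pos: [0.6318, 0.251, 0.0633]
tcp_rot: [[-1.0, -0.008, 0.003], [-0.008, 1.0, 0.002], [-0.003, 0.002, -1.0]]
contact_force: [0.1, 0.4, -0.3]
finger_gap: 0.0429
finger_force: 0.0
```

Run:
```python
from h import *
v=snap("wrist","w16");c=under(v);print(c,np.degrees(np.arctan2(*(c[0]-c[1])[[1,0]])) if len(c)>1 else "");go([.6317,.2487,-.005],180.4)
```

```text
912 x [0.056  0.0649] y [-0.0133  0.0105] z 0.0327
547 x [-0.0648 -0.0568] y [-0.0137  0.0101] z 0.0331
[array([ 0.06040726, -0.00123367,  0.03387075]), array([-0.06030199, -0.00173722,  0.03451439])] 0.23901366045851108
pos [0.6317 0.2509 0.0631] psi -179.55 | shift tool [ 0.0001 -0.0023  0.0681] turn [0.08 0.13 0.05] | shift after turn [-0.     -0.0022  0.0681]
```

step_arm(
  increments=[
    [50,[0,-0.0015,0.02],[0,0,0]],
    [50,[0,0,0.02],[0,0,0]],
    [50,[0,0,0.015],[0,0,0]],
    [50,[0,0,0.008],[0,0,0]],
    [50,[0,0,0.004],[0,0,0]],
    [50,[0,0,0.0005],[0,0,0]],
    [40,[0,0,0],[0,0,0]],
    [30,[0,0,0],[0,0,0]],
  ],
)

```text
t: 47.05
tool_pos: [0.6314, 0.2493, -0.0056]
tcp_rot: [[-1.0, -0.008, 0.001], [-0.008, 1.0, 0.001], [-0.001, 0.001, -1.0]]
contact_force: [0.2, 0.1, -0.2]
finger_gap: 0.026
finger_force: 0.0
```

step_arm(
  increments=[
    [15,[0,0,0],[0,0,0]],
    [0,[0,0,0],[0,0,0]],
    [0,[0,0,0],[0,0,0]],
    [0,[0,0,0],[0,0,0]],
    [0,[0,0,0],[0,0,0]],
    [0,[0,0,-0.005],[0,0,0]],
    [0,[0,0,-0.015],[0,0,0]],
    [0,[0,0,-0.02],[0,0,0]],
  ],
)

```text
t: 48.05
tool_pos: [0.6306, 0.2488, 0.0339]
tcp_rot: [[-1.0, -0.008, -0.002], [-0.008, 1.0, -0.001], [0.002, -0.001, -1.0]]
contact_force: [-0.3, 0.5, -1.2]
finger_gap: 0.0224
finger_force: 39.3
```

step_arm(
  increments=[
    [0,[0,0,-0.03],[0,0,0]],
    [0,[0,0,-0.03],[0,0,0]],
    [0,[0,0,0],[0,0,3.4]],
    [0,[0,0,0],[0,0,0]],
    [0,[0,0,0],[0,0,0]],
    [0,[0,0,0],[0,0,0]],
    [0,[0,0,0],[0,0,0]],
    [0,[0,0,0],[0,0,0]],
  ],
)

```text
t: 49.05
tool_pos: [0.631, 0.2491, 0.0937]
tcp_rot: [[-0.999, 0.051, -0.0], [0.051, 0.999, -0.0], [0.0, -0.0, -1.0]]
contact_force: [0.6, 0.8, -1.4]
finger_gap: 0.0222
finger_force: 39.3
```

Run:
```python
from h import *
v=snap("wrist","w17");under(v);go([.4487,.1837,.055],177.09);print(r.sense()['finger_gap'])
```

```text
2085 x [0.0555 0.0645] y [-0.0115  0.012 ] z -0.0354
12 x [-0.0599 -0.0579] y [-0.0125  0.0125] z -0.0227
pos [0.6311 0.2492 0.0937] psi 177.05 | shift tool [ 0.1787 -0.0747  0.0388] turn [-0.01 -0.01 -0.04] | shift after turn [ 0.1788 -0.0746  0.0387]
0.022738674962848704
```

step_arm(
  increments=[
    [0,[0.02,-0.008,0],[0,0,0]],
    [0,[0.035,-0.015,0],[0,0,0]],
    [0,[0.04,-0.017,0],[0,0,0]],
    [0,[0.04,-0.016,0],[0,0,0]],
    [0,[0.03,-0.0125,0],[0,0,0]],
    [0,[0.015,-0.006,0],[0,0,0]],
    [0,[0,0,0],[0,0,0]],
    [0,[0,0,0.02],[0,0,0]],
  ],
)

```text
t: 50.1
tool_pos: [0.4498, 0.1857, 0.0755]
tcp_rot: [[-0.999, 0.051, 0.005], [0.051, 0.999, 0.003], [-0.005, 0.004, -1.0]]
contact_force: [-0.0, -0.1, -1.6]
finger_gap: 0.0222
finger_force: 39.3
```

step_arm(
  increments=[
    [0,[0,0,0.02],[0,0,0]],
    [0,[0,0,0],[0,0,0]],
    [0,[0,0,0],[0,0,0]],
    [0,[0,0,0],[0,0,0]],
    [0,[0,0,0],[0,0,0]],
    [0,[0,0,0],[0,0,0]],
    [0,[0,0,0],[0,0,0]],
    [0,[0,0,0],[0,0,0]],
  ],
)

```text
t: 51.1
tool_pos: [0.4475, 0.184, 0.054]
tcp_rot: [[-0.999, 0.051, 0.0], [0.051, 0.999, 0.0], [-0.0, 0.0, -1.0]]
contact_force: [-0.6, -0.3, -1.5]
finger_gap: 0.0222
finger_force: 39.3
```

Run:
```python
from h import *
go([.4474,.1837,.0205],177.09)
```

```text
pos [0.4475 0.184  0.054 ] psi 177.05 | shift tool [ 0.0001 -0.0004  0.0335] turn [ 0.01  0.01 -0.04] | shift after turn [ 0.0001 -0.0004  0.0335]
```

step_arm(
  increments=[
    [0,[0,0,0.01],[0,0,0]],
    [0,[0,0,0.01],[0,0,0]],
    [0,[0,0,0.008],[0,0,0]],
    [0,[0,0,0.004],[0,0,0]],
    [0,[0,0,0.0015],[0,0,0]],
    [0,[0,0,0],[0,0,0]],
    [0,[0,0,0],[0,0,0]],
    [0,[0,0,0],[0,0,0]],
  ],
)

```text
t: 52.1
tool_pos: [0.4476, 0.1842, 0.0206]
tcp_rot: [[-0.999, 0.051, 0.0], [0.051, 0.999, 0.0], [-0.0, 0.0, -1.0]]
contact_force: [0.5, 0.7, -1.3]
finger_gap: 0.0225
finger_force: 39.2
```

step_arm(
  increments=[
    [0,[0,0,0],[0,0,0]],
    [30,[0,0,0],[0,0,0]],
    [40,[0,0,0],[0,0,0]],
    [50,[0,0,0],[0,0,0]],
    [50,[0,0,-0.01],[0,0,0]],
    [50,[0,0,-0.02],[0,0,0]],
    [50,[0,0,-0.04],[0,0,0]],
    [50,[0,0,-0.05],[0,0,0]],
  ],
)

```text
t: 53.1
tool_pos: [0.4469, 0.1836, 0.1416]
tcp_rot: [[-0.999, 0.051, -0.001], [0.051, 0.999, -0.001], [0.001, -0.001, -1.0]]
contact_force: [0.5, 0.8, 0.2]
finger_gap: 0.0425
finger_force: 0.0
```

step_arm(
  increments=[
    [50,[-0.02,0.016,0],[0,0,0]],
    [50,[-0.04,0.032,0],[0,0,0]],
    [50,[-0.04,0.032,0],[0,0,0]],
    [50,[-0.04,0.032,0],[0,0,0]],
    [50,[-0.023,0.02,0],[0,0,0]],
    [50,[0,0,0.02],[0,0,-4]],
    [50,[0,0,0.02],[0,0,0]],
    [50,[0,0,0],[0,0,0]],
  ],
)

```text
t: 54.1
tool_pos: [0.616, 0.3067, 0.0989]
tcp_rot: [[-1.0, -0.018, -0.003], [-0.018, 1.0, -0.002], [0.003, -0.002, -1.0]]
contact_force: [0.5, -0.2, -0.2]
finger_gap: 0.0425
finger_force: 0.0
```

Run:
```python
from h import *
s=r.sense();print(s['tool_pos'],s['t']);v=snap("wrist","w18");c=under(v);print(c,np.degrees(np.arctan2(*(c[0]-c[1])[[1,0]])) if len(c)>1 else "")
```

```text
[0.61597258 0.30671769 0.09887267] 54.1
647 x [0.0548 0.0636] y [-0.0109  0.013 ] z 0.0705
421 x [-0.0662 -0.0581] y [-0.0101  0.0132] z 0.0704
[array([0.05933062, 0.00103468, 0.07174867]), array([-0.06158204,  0.00167835,  0.07174267])] -0.305010768746
```

The knocked roller lies flat and nearly aligned. Since the rib is beside it, I'll grip a touch higher.

step_arm(
  increments=[
    [50,[-0.001,0.0013,0.025],[0,0,0]],
    [50,[0,0,0.025],[0,0,0]],
    [50,[0,0,0.02],[0,0,0]],
    [50,[0,0,0.015],[0,0,0]],
    [50,[0,0,0.01],[0,0,0]],
    [50,[0,0,0.004],[0,0,0]],
    [50,[0,0,0.003],[0,0,0]],
    [40,[0,0,0],[0,0,0]],
  ],
)

```text
t: 55.15
tool_pos: [0.6182, 0.3089, -0.0013]
tcp_rot: [[-1.0, -0.018, 0.0], [-0.018, 1.0, 0.0], [-0.0, 0.0, -1.0]]
contact_force: [-0.6, 0.8, -0.1]
finger_gap: 0.034
finger_force: 0.0
```

step_arm(
  increments=[
    [30,[0,0,0],[0,0,0]],
    [15,[0,0,0],[0,0,0]],
    [0,[0,0,0],[0,0,0]],
    [0,[0,0,0],[0,0,0]],
    [0,[0,0,0],[0,0,0]],
    [0,[0,0,-0.005],[0,0,0]],
    [0,[0,0,-0.015],[0,0,0]],
    [0,[0,0,-0.02],[0,0,0]],
  ],
)

```text
t: 56.15
tool_pos: [0.6176, 0.3084, 0.0384]
tcp_rot: [[-1.0, -0.018, -0.001], [-0.018, 1.0, -0.001], [0.001, -0.001, -1.0]]
contact_force: [-0.8, -1.5, -0.7]
finger_gap: 0.0219
finger_force: 39.4
```

step_arm(
  increments=[
    [0,[0,0,-0.03],[0,0,0]],
    [0,[0,0,-0.03],[0,0,0]],
    [0,[0,0,0],[0,0,4]],
    [0,[0,0,0],[0,0,0]],
    [0,[0,0,0],[0,0,0]],
    [0,[0,0,0],[0,0,0]],
    [0,[0,0,0],[0,0,0]],
    [0,[0,0,0],[0,0,0]],
  ],
)

```text
t: 57.15
tool_pos: [0.618, 0.3087, 0.0981]
tcp_rot: [[-0.999, 0.051, -0.0], [0.051, 0.999, -0.0], [0.0, -0.0, -1.0]]
contact_force: [-0.3, 0.2, -1.3]
finger_gap: 0.0223
finger_force: 39.4
```

Run:
```python
from h import *
v=snap("wrist","w19");under(v);go([.4514,.2376,.055],177.09);print(r.sense()['finger_gap'])
```

```text
1959 x [0.0563 0.0653] y [-0.0119  0.0116] z -0.0309
74 x [-0.059 -0.056] y [-0.0124  0.0127] z -0.0248
pos [0.618  0.3087 0.0982] psi 177.05 | shift tool [ 0.1627 -0.0796  0.0433] turn [-0.01 -0.01 -0.04] | shift after turn [ 0.1628 -0.0795  0.0432]
0.02212284508575296
```

step_arm(
  increments=[
    [0,[0.02,-0.01,0],[0,0,0]],
    [0,[0.035,-0.017,0],[0,0,0]],
    [0,[0.04,-0.0195,0],[0,0,0]],
    [0,[0.035,-0.017,0],[0,0,0]],
    [0,[0.023,-0.011,0],[0,0,0]],
    [0,[0.01,-0.005,0],[0,0,0]],
    [0,[0,0,0],[0,0,0]],
    [0,[0,0,0.02],[0,0,0]],
  ],
)

```text
t: 58.2
tool_pos: [0.4535, 0.2397, 0.0798]
tcp_rot: [[-0.999, 0.051, 0.005], [0.051, 0.999, 0.004], [-0.004, 0.004, -1.0]]
contact_force: [-0.7, -0.1, -1.3]
finger_gap: 0.0223
finger_force: 39.4
```

step_arm(
  increments=[
    [0,[0,0,0.02],[0,0,0]],
    [0,[0,0,0],[0,0,0]],
    [0,[0,0,0],[0,0,0]],
    [0,[0,0,0],[0,0,0]],
    [0,[0,0,0],[0,0,0]],
    [0,[0,0,0],[0,0,0]],
    [0,[0,0,0],[0,0,0]],
    [0,[0,0,0],[0,0,0]],
  ],
)

```text
t: 59.2
tool_pos: [0.4511, 0.2378, 0.0584]
tcp_rot: [[-0.999, 0.051, 0.0], [0.051, 0.999, 0.0], [-0.0, 0.0, -1.0]]
contact_force: [0.6, 0.3, -1.1]
finger_gap: 0.0223
finger_force: 39.3
```

Run:
```python
from h import *
go([.4509,.2376,.0245],177.09)
```

```text
pos [0.4511 0.2378 0.0584] psi 177.05 | shift tool [ 0.0002 -0.0002  0.0339] turn [ 0.01  0.   -0.04] | shift after turn [ 0.0002 -0.0002  0.0339]
```

step_arm(
  increments=[
    [0,[0,0,0.01],[0,0,0]],
    [0,[0,0,0.01],[0,0,0]],
    [0,[0,0,0.008],[0,0,0]],
    [0,[0,0,0.004],[0,0,0]],
    [0,[0,0,0.0015],[0,0,0]],
    [0,[0,0,0],[0,0,0]],
    [0,[0,0,0],[0,0,0]],
    [0,[0,0,0],[0,0,0]],
  ],
)

```text
t: 60.2
tool_pos: [0.4513, 0.2379, 0.0252]
tcp_rot: [[-0.999, 0.052, 0.0], [0.052, 0.999, 0.0], [-0.0, 0.0, -1.0]]
contact_force: [0.2, -0.8, -1.4]
finger_gap: 0.0223
finger_force: 39.3
```

step_arm(
  increments=[
    [0,[0,0,0],[0,0,0]],
    [30,[0,0,0],[0,0,0]],
    [40,[0,0,0],[0,0,0]],
    [50,[0,0,0],[0,0,0]],
    [50,[0,0,-0.01],[0,0,0]],
    [50,[0,0,-0.02],[0,0,0]],
    [50,[0,0,-0.04],[0,0,0]],
    [50,[0,0,-0.06],[0,0,0]],
  ],
)

```text
t: 61.2
tool_pos: [0.4502, 0.2369, 0.1555]
tcp_rot: [[-0.999, 0.052, -0.003], [0.052, 0.999, -0.002], [0.002, -0.003, -1.0]]
contact_force: [0.7, 0.6, -0.0]
finger_gap: 0.0431
finger_force: 0.0
```

step_arm(
  increments=[
    [50,[0,0,-0.05],[0,0,0]],
    [50,[-0.01,-0.04,-0.04],[0,0,0]],
    [50,[-0.01,-0.04,0],[0,0,0]],
    [50,[-0.01,-0.038,0],[0,0,0]],
    [50,[0,0,0],[0,0,0]],
    [50,[0,0,0],[0,0,0]],
    [50,[0,0,0],[0,0,0]],
    [50,[0,0,0],[0,0,0]],
  ],
)

```text
t: 62.2
tool_pos: [0.4749, 0.1191, 0.2448]
tcp_rot: [[-0.999, 0.05, -0.0], [0.05, 0.999, -0.0], [0.0, -0.0, -1.0]]
contact_force: [0.3, -0.2, -0.5]
finger_gap: 0.0426
finger_force: 0.0
```

Run:
```python
from h import *
v=snap("wrist","w20");P=cloud(v);H,S,V_=hsv(v);s=r.sense()
cheeks(v)
m=(H>12)&(H<30)&(S>120)&(abs(P[...,2]-.054)<.006);rects(v,m,.054,30)
m=(V_<45)&(abs(P[...,2]-.072)<.006)&(P[...,0]<.52)&(abs(P[...,1]-.12)<.03);q=P[m];print("bar",len(q),np.nanpercentile(q,[2,50,98],axis=0).round(4).tolist())
go([.4454,.1198,.05],177.09)
```

```text
carrier [445.5 119.8] [284.6  79.7] 87.08
308 [0.3778 0.0065] [25.8  8.9] 89.6 [185. 104.]
310 [0.3812 0.0598] [25.5  8.2] 87.1 [246. 105.]
304 [0.3877 0.1855] [24.6  9.1] 89.8 [390. 105.]
309 [0.3912 0.2388] [26.2  8.2] 87.1 [451. 106.]
229 [0.4983 0.0005] [26.5  9.2] 87.1 [200. 236.]
229 [0.5015 0.0536] [25.7 10.3] 87.1 [254. 236.]
224 [0.5085 0.1793] [24.8  9.3] 87.1 [383. 237.]
228 [0.5112 0.2326] [26.1  9.3] 87.1 [437. 237.]
bar 732 [[0.4209, 0.1131, 0.07], [0.4467, 0.119, 0.0737], [0.4695, 0.1266, 0.0756]]
pos [0.4749 0.119  0.2448] psi 177.11 | shift tool [ 0.0295 -0.0007  0.1948] turn [-0.01 -0.01  0.02] | shift after turn [ 0.0295 -0.0007  0.1948]
```

View pics/w20.png

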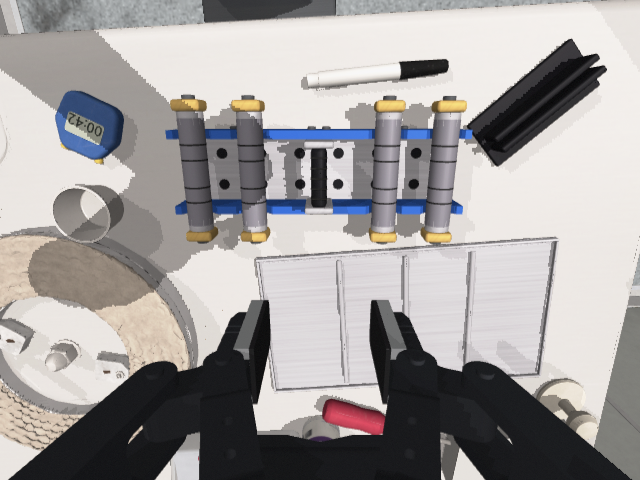

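All four rollers are cradled and centred to within 1.5 mm (columns 195, 250, 388 and 442). The tray is empty (265–555, rows 240–388), and the bar is at (319,175). Gripping the bar.

step_arm(
  increments=[
    [50,[0.0295,-0.0007,0.02],[0,0,0]],
    [50,[0,0,0.04],[0,0,0]],
    [50,[0,0,0.04],[0,0,0]],
    [50,[0,0,0.04],[0,0,0]],
    [50,[0,0,0.03],[0,0,0]],
    [50,[0,0,0],[0,0,0]],
    [50,[0,0,0],[0,0,0]],
    [50,[0,0,0],[0,0,0]],
  ],
)

```text
t: 63.25
tool_pos: [0.4465, 0.1199, 0.0763]
tcp_rot: [[-0.999, 0.051, 0.003], [0.051, 0.999, 0.002], [-0.003, 0.002, -1.0]]
contact_force: [-0.2, -0.3, -0.1]
finger_gap: 0.0423
finger_force: 0.0
```

Run:
```python
from h import *
go([.4454,.1198,.03],177.09)
v=snap("wrist","w21");P=cloud(v);H,S,V_=hsv(v);s=r.sense();q=(P-s['tool_pos'])@s['tcp_rot']
m=(V_<60)&(abs(P[...,2]-.072)<.005)&(abs(q[...,0])<.035)&(abs(q[...,1])<.02);k=q[m];print(len(k),np.nanpercentile(k,[2,50,98],axis=0).round(4).tolist() if len(k) else "")
```

```text
pos [0.4465 0.1199 0.0763] psi 177.07 | shift tool [ 0.0012 -0.0003  0.0463] turn [ 0.11  0.15 -0.02] | shift after turn [ 0.0011 -0.0002  0.0463]
2760 [[-0.0231, -0.0068, 0.0009], [0.0027, -0.0001, 0.0024], [0.0257, 0.0065, 0.0063]]
```

step_arm(
  increments=[
    [50,[0.001,0,0.015],[0,0,0]],
    [50,[0,0,0.015],[0,0,0]],
    [50,[0,0,0.01],[0,0,0]],
    [50,[0,0,0.005],[0,0,0]],
    [50,[0,0,0],[0,0,0]],
    [30,[0,0,0],[0,0,0]],
    [15,[0,0,0],[0,0,0]],
    [0,[0,0,0],[0,0,0]],
  ],
  grip_force=90,
)

```text
t: 64.3
tool_pos: [0.4449, 0.1196, 0.0305]
tcp_rot: [[-0.999, 0.051, 0.001], [0.051, 0.999, 0.001], [-0.001, 0.001, -1.0]]
contact_force: [-2.2, 2.0, 4.5]
finger_gap: 0.0127
finger_force: 87.8
```

step_arm(
  increments=[
    [0,[0,0,0],[0,0,0]],
    [0,[0,0,0],[0,0,0]],
    [0,[0,0,0],[0,0,0]],
    [0,[0,0,0],[0,0,0]],
    [0,[0,0,0],[0,0,0]],
    [0,[0,0,0],[0,0,0]],
    [0,[0,0,0],[0,0,0]],
    [0,[0,0,0],[0,0,0]],
  ],
)

```text
t: 65.3
tool_pos: [0.4449, 0.1196, 0.0305]
tcp_rot: [[-0.999, 0.051, 0.001], [0.051, 0.999, 0.001], [-0.001, 0.001, -1.0]]
contact_force: [-1.9, 0.8, 5.2]
finger_gap: 0.0127
finger_force: 88.0
```

step_arm(
  increments=[
    [0,[0,0,-0.002],[0,0,0]],
    [0,[0,0,-0.003],[0,0,0]],
    [0,[0,0,-0.003],[0,0,0]],
    [0,[0,0,-0.003],[0,0,0]],
    [0,[0,0,-0.003],[0,0,0]],
    [0,[0,0,-0.003],[0,0,0]],
    [0,[0,0,-0.003],[0,0,0]],
    [0,[0,0,0],[0,0,0]],
  ],
)

```text
t: 66.3
tool_pos: [0.4447, 0.1194, 0.0502]
tcp_rot: [[-0.999, 0.051, 0.001], [0.051, 0.999, 0.0], [-0.001, 0.0, -1.0]]
contact_force: [0.6, -0.1, -8.5]
finger_gap: 0.0124
finger_force: 87.7
```

Run:
```python
from h import *
s=r.sense();print(s['finger_gap'],s['contact_force'],s['tcp_rot'].T@s['moment'])
v=snap("wrist","w22");P=cloud(v);H,S,V_=hsv(v)
m=(H>12)&(H<30)&(S>120)&(P[...,2]>.045)&(P[...,0]<.53)
n,l,st,ce=cv2.connectedComponentsWithStats(m.astype(np.uint8))
for i in range(1,n):
    if st[i,4]>40:k=P[l==i];print(ce[i].round(),np.nanmean(k,0).round(4),np.nanpercentile(k[:,2],90).round(4))
go([.631,.216,.09],181.3)
```

```text
0.012407631300522652 [ 0.64053198 -0.0854982  -8.49171395] [-0.01464305 -0.00661018 -0.01532232]
[ 32. 173.] [0.3774 0.0152 0.0669] 0.0741
[152. 175.] [0.38   0.0618 0.0706] 0.0744
[483. 176.] [0.3869 0.1825 0.0706] 0.0742
[605. 176.] [0.3898 0.2301 0.0662] 0.0735
[ 76. 428.] [0.4968 0.0015 0.0681] 0.074
[564. 430.] [0.51   0.232  0.0683] 0.0742
pos [0.4446 0.1193 0.05  ] psi 177.04 | shift tool [-0.1812  0.1062 -0.0399] turn [ 0.02  0.02 -4.26] | shift after turn [-0.1885  0.0924 -0.04  ]
```

The loaded carrier hangs level (all the blocks at z = 0.074, 8.5 N). Checking the tray's centre again from the last overview.

Run:
```python
from h import *
v=load("w20");t=plane(v,[[257,259],[556,239],[541,374],[274,389]],.008);print(t.round(4).tolist(),t.mean(0))
v=load("w15");t=plane(v,[[167,180],[526,152],[512,324],[200,342]],.008);print(t.round(4).tolist(),t.mean(0))
```

```text
[[0.5433, 0.0448, 0.008], [0.5365, 0.3791, 0.008], [0.7169, 0.3871, 0.008], [0.7226, 0.0479, 0.008]] [0.62984469 0.21473994 0.008     ]
[[0.5459, 0.0466, 0.008], [0.5379, 0.3807, 0.008], [0.7188, 0.3879, 0.008], [0.7233, 0.0502, 0.008]] [0.63145736 0.21634107 0.008     ]
```

step_arm(
  increments=[
    [0,[0,0,-0.02],[0,0,0]],
    [0,[0,0,-0.02],[0,0,0]],
    [0,[-0.01,0.005,0],[0,0,-1.3]],
    [0,[-0.018,0.01,0],[0,0,-1.5]],
    [0,[-0.02,0.01,0],[0,0,-1.5]],
    [0,[-0.025,0.0125,0],[0,0,0]],
    [0,[-0.025,0.0125,0],[0,0,0]],
    [0,[-0.025,0.0125,0],[0,0,0]],
  ],
)

```text
t: 67.35
tool_pos: [0.5678, 0.1827, 0.0877]
tcp_rot: [[-1.0, -0.024, -0.002], [-0.024, 1.0, -0.001], [0.002, -0.001, -1.0]]
contact_force: [-0.3, 0.3, -8.2]
finger_gap: 0.0127
finger_force: 88.7
```

step_arm(
  increments=[
    [0,[-0.025,0.0125,0],[0,0,0]],
    [0,[-0.02,0.01,0],[0,0,0]],
    [0,[-0.015,0.006,0],[0,0,0]],
    [0,[-0.005,0.002,0],[0,0,0]],
    [0,[0,0,0],[0,0,0]],
    [0,[0,0,0],[0,0,0]],
    [0,[0,0,0],[0,0,0]],
    [0,[0,0,0],[0,0,0]],
  ],
)

```text
t: 68.35
tool_pos: [0.6312, 0.2143, 0.0902]
tcp_rot: [[-1.0, -0.024, 0.0], [-0.024, 1.0, 0.0], [-0.0, 0.0, -1.0]]
contact_force: [0.7, 0.6, -9.0]
finger_gap: 0.0127
finger_force: 88.7
```

Run:
```python
from h import *
go([.631,.216,.045],181.3);print(r.sense()['contact_force'],r.sense()['finger_gap'])
```

```text
pos [0.6312 0.2143 0.0902] psi -178.65 | shift tool [0.0002 0.0017 0.0452] turn [0.01 0.01 0.05] | shift after turn [0.0002 0.0017 0.0452]
[ 0.73364346  0.55123349 -9.0342905 ] 0.012665475200204028
```

step_arm(
  increments=[
    [0,[0,0.0015,0.012],[0,0,0]],
    [0,[0,0,0.015],[0,0,0]],
    [0,[0,0,0.01],[0,0,0]],
    [0,[0,0,0.007],[0,0,0]],
    [0,[0,0,0.004],[0,0,0]],
    [0,[0,0,0.002],[0,0,0]],
    [0,[0,0,0],[0,0,0]],
    [0,[0,0,0],[0,0,0]],
  ],
)

```text
t: 69.35
tool_pos: [0.6317, 0.2161, 0.0404]
tcp_rot: [[-1.0, -0.024, 0.001], [-0.024, 1.0, 0.0], [-0.001, 0.0, -1.0]]
contact_force: [-0.6, 0.4, -8.4]
finger_gap: 0.0124
finger_force: 88.7
```

step_arm(
  increments=[
    [0,[0,0,0.001],[0,0,0]],
    [0,[0,0,0.001],[0,0,0]],
    [0,[0,0,0],[0,0,0]],
    [0,[0,0,0],[0,0,0]],
    [0,[0,0,0],[0,0,0]],
    [0,[0,0,0],[0,0,0]],
    [0,[0,0,0],[0,0,0]],
    [0,[0,0,0],[0,0,0]],
  ],
)

```text
t: 70.35
tool_pos: [0.6315, 0.2159, 0.0381]
tcp_rot: [[-1.0, -0.024, 0.0], [-0.024, 1.0, 0.0], [-0.0, 0.0, -1.0]]
contact_force: [-1.1, -0.2, -4.2]
finger_gap: 0.0125
finger_force: 89.1
```

Touching down (−4.2 N left). Half a millimetre more, then release and retreat.

step_arm(
  increments=[
    [0,[0,0,0.0007],[0,0,0]],
    [0,[0,0,0],[0,0,0]],
    [0,[0,0,0],[0,0,0]],
    [20,[0,0,0],[0,0,0]],
    [30,[0,0,0],[0,0,0]],
    [40,[0,0,0],[0,0,0]],
    [45,[0,0,0],[0,0,0]],
    [45,[0,0,0],[0,0,0]],
  ],
)

```text
t: 71.35
tool_pos: [0.6316, 0.216, 0.0372]
tcp_rot: [[-1.0, -0.024, 0.0], [-0.024, 1.0, 0.0], [-0.0, 0.0, -1.0]]
contact_force: [-0.2, 0.6, 0.2]
finger_gap: 0.0386
finger_force: 0.0
```

step_arm(
  increments=[
    [45,[0,0,-0.01],[0,0,0]],
    [45,[0,0,-0.02],[0,0,0]],
    [45,[0,0,-0.03],[0,0,0]],
    [45,[0,0,-0.04],[0,0,0]],
    [45,[0,0,-0.04],[0,0,0]],
    [45,[0,0,-0.04],[0,0,0]],
    [45,[0,0,-0.03],[0,0,0]],
    [45,[0,0,0],[0,0,0]],
  ],
)

```text
t: 72.35
tool_pos: [0.6328, 0.2164, 0.2516]
tcp_rot: [[-1.0, -0.024, 0.007], [-0.024, 1.0, 0.003], [-0.007, 0.003, -1.0]]
contact_force: [0.3, -0.5, -0.8]
finger_gap: 0.0384
finger_force: 0.0
```

step_arm(
  increments=[
    [45,[0.03,0,0],[0,0,0]],
    [45,[0.04,0,0],[0,0,0]],
    [45,[0.04,0,0],[0,0,0]],
    [45,[0,0,0],[0,0,0]],
    [45,[0,0,0],[0,0,0]],
    [45,[0,0,0],[0,0,0]],
    [45,[0,0,0],[0,0,0]],
    [45,[0,0,0],[0,0,0]],
  ],
)

```text
t: 73.35
tool_pos: [0.5218, 0.2133, 0.2468]
tcp_rot: [[-1.0, -0.023, -0.0], [-0.023, 1.0, -0.0], [0.001, -0.0, -1.0]]
contact_force: [-0.6, 0.3, 0.7]
finger_gap: 0.0384
finger_force: 0.0
```

Run:
```python
from h import *
v=snap("wrist","w23");cheeks(v,.0495);P=cloud(v);H,S,V_=hsv(v)
m=(H>12)&(H<30)&(S>120)&(abs(P[...,2]-.0615)<.006);rects(v,m,.0615,30)
t=snap("top","t4")
Q=cloud(t);k=Q[225:260,440:485].reshape(-1,3);print("plate top",np.nanmax(k[:,2]))
c=np.zeros((480,800,3),np.uint8);c[:480,:560]=cv2.resize(v.p,(560,420))[:420].repeat(1,0) if 0 else cv2.resize(v.p,(560,480));c[:240,560:]=cv2.resize(t.p[190:310,390:510],(240,240));c[240:,560:]=cv2.resize(t.p[190:350,150:310],(240,240))
cv2.imwrite("pics/final.png",c[:,:,::-1])
```

```text
carrier [631.8 215.9] [ 80.6 284.2] 1.39
244 [0.5699 0.0981] [25.6 10.4] -88.7 [201. 253.]
246 [0.5698 0.1511] [25.6 10.5] -88.7 [255. 254.]
247 [0.5675 0.2771] [24.9  9.4] -88.7 [384. 255.]
247 [0.5669 0.3305] [26.  10.5] -88.7 [438. 255.]
80 [0.692  0.0937] [12.3 10.4] 76.3 [205. 358.]
80 [0.6885 0.3411] [11.5 10.8] 22.3 [434. 360.]
plate top 0.2152039664637886
```

View pics/final.png

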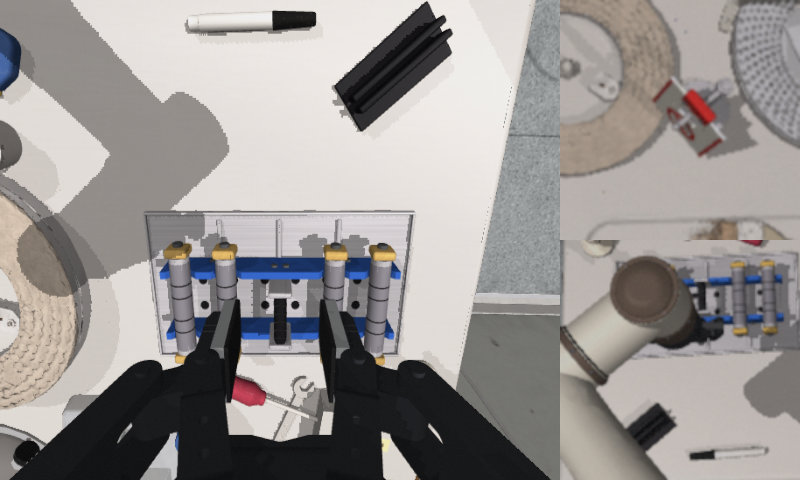

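The carrier sits flat and centred in the tray at (0.632, 0.216), with all four rollers in their notches. The plate still hangs on the hook (upper-right inset), and the gripper is clear. Handing in.

```bash
python3 -c "
from plant import r
print(r.hand_in())"
```

```text
the job is handed in; nothing more can be done
None
```

The job is handed in at about 73 s of the 208 s allowed, with no verdict returned: the stop plate hangs on the hook (it held an 8 N tug), all four rollers are in their notches, and the loaded carrier stands flat in the drip tray.

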